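Run the last nutmegs into one corner of the tote

TASK

Swing the drop front of the small grey tote shut while the tote stands level, then lift the tote at its rear end so that all four nutmegs run into the front corner nearest the open, capless jar, with that corner lowest and still down at the bench. Finish while holding it: keep hold of the tote, tilted and still, so that I can scoop the nutmegs out. Spill none and leave the jars and everything else where they are.

Things in the scene. Friction and masses are not known exactly. Their poses are not given: they have to be found in the camera images.
- tote: small open grey plastic stacking tote, 230 mm long (its x), 164 mm wide (y), 75 mm high, 0.35 to 0.6 kg, loose on the bench. Origin: centre of its flat underside, which reaches x = 113, y = -74 and 74 mm at the front corners. +x points to its drop front, +z up out of its mouth. Inside: x -105 to 105, y -70 to 70 mm, floor 4 mm thick, walls 4 mm thick below the rim
- front (a joint): hinge of the tote's drop front, rad: 0 = shut (upright, closing the end of the tote), positive = leaning outwards, stop at 1.1; starts at 0.4 to 0.85. The stiff hinge (0.025 N m of friction, no latch) stays where it is left. A push of 1 N on its top edge swings it shut if it follows the edge's arc up and in; a level push rubs on the edge and may shove the tote along
- front_edge (a point): middle of the top edge of the drop front: a grey flap 116 mm wide, 60 mm high, 5 mm thick, hinged along its bottom. A thumb lip 50 mm wide and 6 mm high, on the outside just under this edge, stands 7 mm out from the flap's middle plane. Shut, this point lies 73 mm above the tote's underside
- front_hinge (a point): middle of the drop front's hinge line, at x = 107.5, z = 12 mm in the tote's frame; the hinge runs along the tote's y
- corner_left (a point): inner floor corner of the tote at the drop front, on the tote's +y side: (105, 70, 4) mm in the tote's frame
- corner_right (a point): inner floor corner of the tote at the drop front, on the tote's -y side: (105, -70, 4) mm in the tote's frame
- rear_rim (a point): middle of the top of the tote's straight rear rim, (-111, 0, 75) mm in the tote's frame: a box section along y, 12 mm thick (x -117 to -105), 18 mm high, gripped from above anywhere along it with one finger inside the tote and one outside. The long sides carry the same rim (y 70 to 82 mm)
- nutmeg0: one of four whole nutmegs loose in the tote: brown oval, 28 mm long (its x) by 24 mm thick, 10 g; origin at its centre. They start to roll or slide at slopes of 7 to 20 degrees
- nutmeg1: one of four whole nutmegs loose in the tote: brown oval, 28 mm long (its x) by 24 mm thick, 10 g; origin at its centre. They start to roll or slide at slopes of 7 to 20 degrees
- nutmeg2: one of four whole nutmegs loose in the tote: brown oval, 28 mm long (its x) by 24 mm thick, 10 g; origin at its centre. They start to roll or slide at slopes of 7 to 20 degrees
- nutmeg3: one of four whole nutmegs loose in the tote: brown oval, 28 mm long (its x) by 24 mm thick, 10 g; origin at its centre. They start to roll or slide at slopes of 7 to 20 degrees
- jar_open: the open jar: empty clear glass jar without a cap, 86 mm across, 138 mm high, neck 66 mm; it stands off one of the two front corners of the tote (about 110 to 150 mm from the corner to its axis) and tells which corner is meant. Origin: centre of its underside. Bystander; to be left where it stands
- jar_full: glass jar of the same shape, full of nutmegs and closed with a white cap, 142 mm high; stands off the other front corner. Origin: centre of its underside. bystander; to be left where it stands
- cap0: white jar cap lying flat, 73 mm across, 18 mm high, beyond the drop front; bystander; to be left where it stands
- cap1: second white jar cap, as cap0; bystander; to be left where it stands
- scoop: stainless hand scoop, 195 mm long, 36 mm high, lying along one long side of the tote; origin on the underside where handle and trough meet; bystander; to be left where it stands
- brush: white hand brush, 200 mm long, 20 mm high, lying behind the rear end of the tote, its origin (centre) about 120 mm from it; bystander; to be left where it stands
- tin: plain aluminium tin, 68 mm across, 95 mm high; bystander; to be left where it stands

How it is judged:
By the outcome, as a careful person would: the job done as asked, in the order asked, and still so for the second after the job is handed in, while the arm keeps its last pose, push and grip.
It also fails if it takes over 51 s, if anything falls off the work surface, if the arm or the gripper's body presses on something with over 40 N, if the wrist force passes 120 N, or if a joint passes its speed limit or range.

ROBOT

A 6-joint arm with a two-finger parallel gripper is mounted at the origin on the work surface. World frame = base frame: x ahead of the robot, y to its left, z up, the work surface at z = 0. Lengths are in m, angles in rad, forces in N, time in s.
With the tool pointing down it reaches from about 0.3 to 0.775 m from the base axis. Payload 14.6 kg.
Tool frame: the origin (TCP) lies at the very end of the fingers, on their centre line; the grasp point (between the pads) lies ctrl.grasp_offset behind it (ctrl.grasp_offset is the distance from the TCP to the grasp point, in m); z points along the fingers, y is the direction in which the jaws open and shut (so a half turn about z gives the same grasp; the last joint's range is limited). The gripper opens to 94 mm and grips with 3 to 60 N. Pads are 16 mm wide; open, the fingers measure 119 mm over their backs; the gripper's body (75 mm by 177 mm) begins 78 mm behind the grasp point.
Start: joints at [1.04, 0.3, 1.521, -0, 1.321, -0.067], TCP at [0.246, 0.492, 0.205] pointing down, gripper open.
Joint ranges: [-3.03, 3.03], [-0.79, 2.21], [0.23, 2.52], [-1.04, 4.18], [0, 3.07], [-2.55, 2.55]. Speed limits (rad/s): [2.22, 2.22, 2.57, 3.14, 3.14, 3.14].

INTERFACE

Orientations are given as [roll, pitch, yaw] about the fixed x, y, z axes, in that order (R = Rz(yaw) Ry(pitch) Rx(roll)).
In Python, from station import ctrl gives the robot as it stands. The module is installed in compiled form; this text tells all that it offers.
- The arm moves only by the tool carry_out, never from a script. Its argument "deltas" is a list of rows, each an object of numbers: "x", "y", "z": the shift along the tool's x, y, z in units of 0.02 m (1.0 is 0.02 m); "wx", "wy", "wz": the turn, a rotation vector about the tool's x, y, z in units of 0.08 rad (1.0 is 0.08 rad); "jaw": the opening in per cent of the stroke, from 0 (shut) to 100 (fully open). A call has 1 to 12 rows; each row shifts and turns the commanded pose from where the row before left it, along the tool's axes as they then stand; what a row does not reach is not made up. A row lasts 1/12 s, in which the tool goes at most 41.7 mm and 7.16 degrees, less where a joint would pass 70% of its speed; a pose out of reach is approached as far as the arm can. A call with a number of a shift or a turn outside -1 to 1 is refused whole. A call with a gripper value outside its range is refused whole. The fingers move at their own pace and stop on an object; "squeeze" is the grip in N (left out, the last holds). Time passes only in rows, so rows that do not move let the fingers close. It gives the time, the measured TCP pose, the force and the opening at its end, in the units of the state.
- ctrl.get_obs(): the state, without advancing time (a new reading comes with each control period).
- ctrl.camera(name): name is "scene" or "top" or "wrist"; returns the picture (400x640x3 uint8, blue, green, red); there is no depth.
- ctrl.camera_params(name): a dict with "mtx" (3x3 intrinsics, pixels), "origin" and "attitude" of the camera in the world. Camera axes: x right, y down, z forward; pixel columns grow to the right and rows downward; lengths in m; the calibration is good to about 2 mm. The wrist camera is an equidistant fisheye: a pixel r from the principal point sees the ray r / f radians off the axis. A picture is of the moment at which its call begins: read the wrist's pose just before it. camera_params takes no time and is no camera call; for the wrist camera it gives the pose at the moment of the call.
- ctrl.hand_in(): hands the job in, once; it reports no verdict.
Trained networks look in the newest picture that a camera, given by its name, has taken for a name from the list of things; names that differ only in an ending like _2 or _b are one class to them, and where a whole thing is asked for, a point or a joint stands for the part that bears it (a point fixed in the world has none). Each returns a list of dicts, best first, with "conf" (0 to 1); they miss things now and then, are a little off and sometimes report something else, mostly with a low value. They report only what shows in the picture. A call takes as long as a camera call.
- ctrl.boxes_of(camera, label): "rect" ([left, top, right, bottom] in pixels, round what is visible of it).
- ctrl.mark_of(camera, label): "position" ([row, column] in pixels: a listed point, or the origin of a listed thing).
The state is a dict: "time_s": time; "qpos": joint angles; "joint_vel": joint speeds; "tau": joint torques, N m; "ee_pos": TCP position; "eef_rot": TCP orientation; "force": force on the tool from outside, world axes, zero at the start; "moment": the same for the moment, N m; "grip_width": finger opening in m.
Only numpy, scipy, OpenCV 4.12 (cv2) and the standard library are available. Lean on these libraries where they do the work, as an engineer would, in place of code of your own. Each camera call takes 0.05 s, during which the arm holds its last target.

## Working session

There is one attempt and no reset: what is moved stays moved. The work goes in short steps, Python scripts to look and compute and a tool call to move; the robot and the scene stay as the last step left them, time stands still between calls to the robot, and variables do not carry over. Pictures are saved under pics/ and viewed, and the job is handed in when it is done.

Besides the shell and the picture viewer there is one more tool, called after ">>>" as a command line: name --argument value ..., lists and objects as JSON in quotes. carry_out: Moves the arm, as the interface text tells. Its arguments: {"type":"object","properties":{"deltas":{"type":"array"},"squeeze":{"type":"number"}},"required":["deltas"]}

```bash
mkdir -p pics; cat > h.py <<'E'
from station import ctrl
import numpy as np, cv2
from scipy.spatial.transform import Rotation as R
def par(n):
    p=ctrl.camera_params(n); A=np.array(p["attitude"],float)
    if A.shape!=(3,3): A=R.from_euler('xyz',A).as_matrix()
    return np.array(p["mtx"]),np.array(p["origin"]),A
def ray(n,rc):
    K,o,A=par(n); x=(rc[1]-K[0,2])/K[0,0]; y=(rc[0]-K[1,2])/K[1,1]
    if n=="wrist":
        r=np.hypot(x,y); d=np.array([np.sin(r)*x/max(r,1e-9),np.sin(r)*y/max(r,1e-9),np.cos(r)])
    else: d=np.array([x,y,1.])
    return o,A@(d/np.linalg.norm(d))
def onz(n,rc,z):
    o,d=ray(n,rc); return o+d*(z-o[2])/d[2]
def proj(n,p):
    K,o,A=par(n); q=A.T@(np.array(p)-o)
    if n=="wrist":
        th=np.arctan2(np.hypot(q[0],q[1]),q[2]); s=th/np.hypot(q[0],q[1]); x,y=q[0]*s,q[1]*s
    else: x,y=q[0]/q[2],q[1]/q[2]
    return np.array([K[1,1]*y+K[1,2],K[0,0]*x+K[0,2]])
def tri(a):
    M=np.zeros((3,3));b=np.zeros(3)
    for n,rc in a:
        o,d=ray(n,rc);P=np.eye(3)-np.outer(d,d);M+=P;b+=P@o
    return np.linalg.solve(M,b)
E
python3 - <<'E'
from h import *
print(ctrl.get_obs(), ctrl.grasp_offset)
for n in("scene","top"):
    print(n,ctrl.camera_params(n))
    cv2.imwrite(f"pics/{n}0.png",ctrl.camera(n))
    for l in("tote","front_edge","front_hinge","corner_left","corner_right","rear_rim","jar_open","jar_full","nutmeg0","scoop","brush","tin","cap0"):
        print(l,[(np.round(m["position"]).astype(int).tolist(),round(m["conf"],2)) for m in ctrl.mark_of(n,l)[:5]])
print(ctrl.get_obs()["time_s"])
E
```

```text
{'time_s': 0.0, 'qpos': array([ 1.04037717e+00,  3.00475917e-01,  1.52158091e+00, -3.63018908e-05,
        1.32069966e+00, -6.66098656e-02]), 'joint_vel': array([-0.00041677,  0.00089816,  0.00152657, -0.00125277,  0.00079689,
       -0.00232685]), 'tau': array([-2.29841258e-03, -5.31817245e+01, -3.52729583e+01,  7.07413908e-02,
        2.44004151e-02, -5.02975786e-05]), 'ee_pos': array([0.24592931, 0.49165918, 0.20488376]), 'eef_rot': array([-3.14042906e+00, -4.23816973e-05,  2.67779235e+00]), 'force': array([-1.59992822, -0.62566002, -0.21644148]), 'moment': array([-0.06403726,  0.04902541,  0.02009584]), 'grip_width': 0.09424206230611783} 0.0188
scene {'mtx': array([[386.00414839,   0.        , 311.70528486],
       [  0.        , 386.00414839, 197.31341867],
       [  0.        ,   0.        ,   1.        ]]), 'origin': array([1.07946619, 0.1127411 , 0.87539168]), 'attitude': array([-2.58255571e+00, -6.34275620e-04,  1.56204926e+00])}
tote [([206, 305], 0.88)]
front_edge [([200, 359], 0.56)]
front_hinge [([209, 347], 0.91)]
corner_left [([187, 344], 0.56)]
corner_right [([234, 33
[... 557 characters left out ...]
8, 1.29904625]), 'attitude': array([-3.06934727,  0.00611222, -1.54234577])}
tote [([210, 333], 0.84), ([250, 185], 0.36)]
front_edge [([201, 281], 0.74)]
front_hinge [([203, 296], 0.83), ([230, 287], 0.26)]
corner_left [([230, 287], 0.75)]
corner_right [([178, 298], 0.92)]
rear_rim [([215, 376], 0.56)]
jar_open [([255, 252], 0.59), ([204, 295], 0.52)]
jar_full [([201, 280], 0.64), ([146, 268], 0.58)]
nutmeg0 [([196, 334], 0.57), ([207, 361], 0.56), ([219, 323], 0.52), ([252, 182], 0.48), ([226, 354], 0.46)]
scoop [([149, 353], 0.78)]
brush [([218, 419], 0.65), ([203, 294], 0.41), ([206, 360], 0.24)]
tin [([252, 184], 0.92)]
cap0 [([217, 228], 0.8), ([180, 231], 0.6), ([218, 377], 0.42)]
1.4
```

View pics/scene0.png

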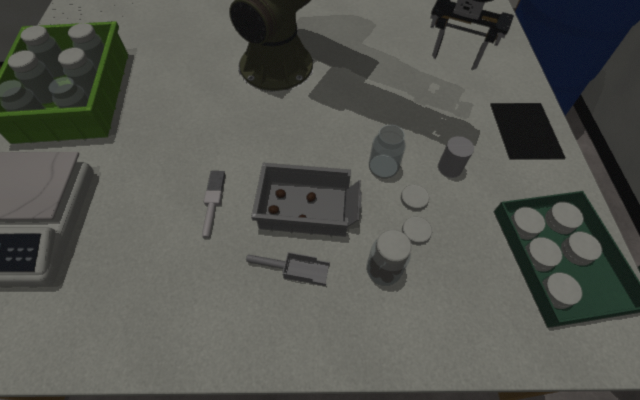

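View pics/top0.png

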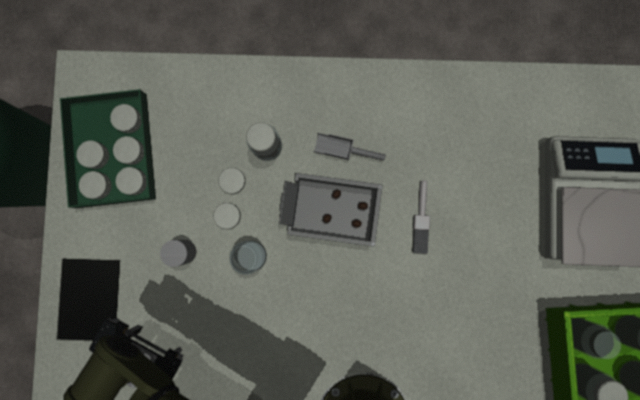

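```bash
python3 - <<'E'
from h import *
T={'tote':((206,305),(210,333),0),'edge':((200,359),(201,281),.06),'hinge':((209,347),(203,296),.012),'cl':((187,344),(230,287),.004),'cr':((234,338),(178,298),.004),'rear':((189,258),(215,376),.075),'jo':((165,383),(255,252),0),'jf':((270,383),(146,268),0),'scoop':((269,285),(149,353),0),'brush':((205,212),(218,419),.01),'tin':((167,449),(252,184),0),'cap0':((230,418),(180,231),0),'cap1':((198,414),(217,228),0)}
for k,(s,t,z) in T.items():
    print(k,'tri',tri([('scene',s),('top',t)]).round(4),'s',onz('scene',s,z)[:2].round(4),'t',onz('top',t,z)[:2].round(4))
E
```

```text
tote tri [0.5641 0.0992 0.0091] s [0.5587 0.1002] t [0.5646 0.0979]
edge tri [0.5814 0.2355 0.0651] s [0.5782 0.235 ] t [0.5818 0.2373]
hinge tri [0.5803 0.204  0.0199] s [0.5758 0.2091] t [0.5804 0.2004]
cl tri [0.5053 0.2141 0.0089] s [0.5021 0.2058] t [0.5056 0.2233]
cr tri [0.6491 0.1896 0.0148] s [0.6437 0.1832] t [0.6506 0.1976]
rear tri [ 0.5515 -0.0147  0.0721] s [ 0.5533 -0.0153] t [ 0.5513 -0.0133]
jo tri [0.435  0.3167 0.0121] s [0.4259 0.3203] t [0.4342 0.3177]
jf tri [0.7388 0.2857 0.001 ] s [0.7385 0.2869] t [0.7388 0.2848]
scoop tri [0.7359 0.0497 0.0049] s [0.7339 0.0523] t [0.7369 0.0465]
brush tri [ 0.5498 -0.1445 -0.0063] s [ 0.5596 -0.1425] t [ 0.5488 -0.1384]
tin tri [0.4371 0.5042 0.0036] s [0.4344 0.5053] t [0.437  0.5058]
cap0 tri [0.639  0.3824 0.0136] s [0.6321 0.3873] t [0.6402 0.3845]
cap1 tri [0.5371 0.3895 0.0015] s [0.5363 0.3915] t [0.5369 0.3884]
```

```bash
cat >> h.py <<'E'
def Tw(pose,p):
    x,y,yaw=pose[:3]; c,s=np.cos(yaw),np.sin(yaw)
    return np.array([x+c*p[0]-s*p[1],y+s*p[0]+c*p[1],p[2]])
def overlay(n,img,pose,ang,fn,box,k):
    r0,r1,c0,c1=box
    im=cv2.resize(img[r0:r1,c0:c1],None,fx=k,fy=k,interpolation=cv2.INTER_CUBIC)
    def pl(pts,col,closed=True):
        q=np.array([((proj(n,Tw(pose,p))[::-1]-[c0,r0]+.5)*k) for p in pts])
        cv2.polylines(im,[np.round(q).astype(int)],closed,col,1,cv2.LINE_AA)
    pl([(-.117,-.082,.075),(.105,-.082,.075),(.105,.082,.075),(-.117,.082,.075)],(0,255,0))
    pl([(-.105,-.07,.075),(.105,-.07,.075),(.105,.07,.075),(-.105,.07,.075)],(0,255,255))
    pl([(-.105,-.07,.004),(.105,-.07,.004),(.105,.07,.004),(-.105,.07,.004)],(255,255,0))
    ex,ez=.1075+.061*np.sin(ang),.012+.061*np.cos(ang)
    pl([(.1075,-.058,.012),(ex,-.058,ez),(ex,.058,ez),(.1075,.058,.012)],(0,0,255))
    cv2.imwrite(fn,im)
E
python3 - <<'E'
from h import *
pose=(.563,.099,1.44)
overlay("top",cv2.imread("pics/top0.png"),pose,.6,"pics/ot1.png",(150,270,250,410),5)
overlay("scene",cv2.imread("pics/scene0.png"),pose,.6,"pics/os1.png",(140,260,230,390),5)
for a,b in[((194,312),(219,323)),((208,274),(207,361)),((194,282),(226,354)),((218,302),(196,334))]:
    print(tri([('scene',a),('top',b)]).round(3),onz('top',b,.016)[:2].round(3))
E
```

```text
[0.538 0.122 0.026] [0.538 0.125]
[0.574 0.021 0.017] [0.574 0.022]
[0.522 0.039 0.002] [0.522 0.04 ]
[0.603 0.095 0.014] [0.602 0.096]
```

View pics/ot1.png

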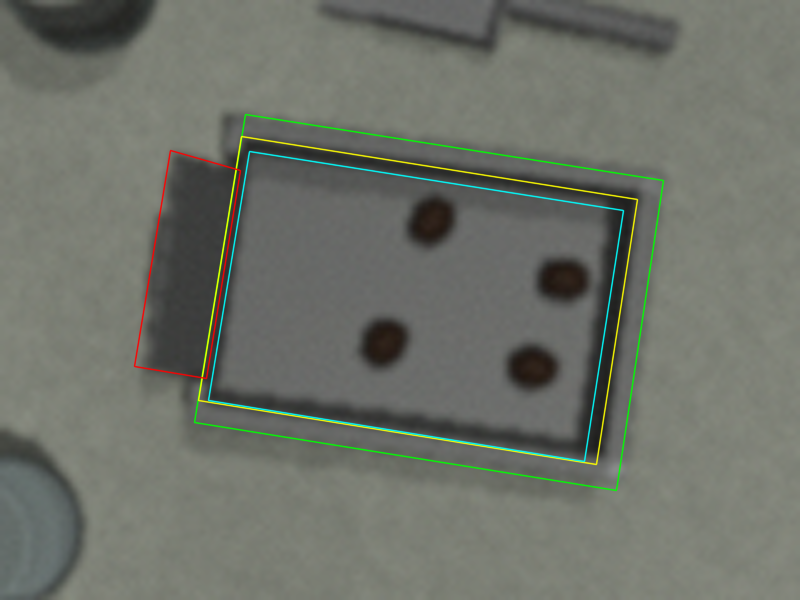

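View pics/os1.png

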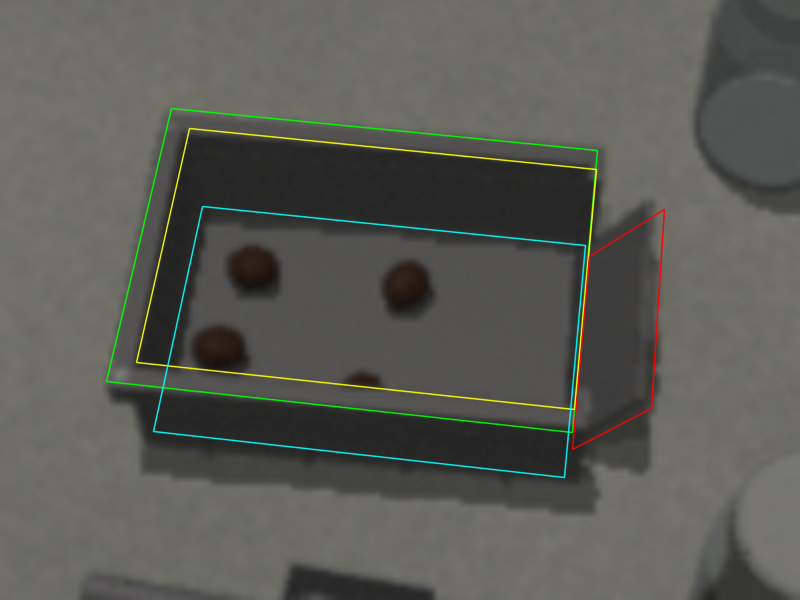

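```bash
cat >> h.py <<'E'
def st():
    o=ctrl.get_obs(); return np.array(o["ee_pos"]),R.from_euler('xyz',o["eef_rot"]),o
def to(target,p=None,r=None):
    if p is None: p,r,o=st()
    d=r.inv().apply(np.array(target)-p)/.02
    return d
E
python3 - <<'E'
from h import *
p,r,o=st(); r2=r*R.from_rotvec([0,0,-.333])
t=Tw((.562,.1015,1.44),(.20,0,0)); t[2]=.22
print(t,to(t,p,r2))
E
```

```text
[0.58808474 0.29979167 0.22      ] [-18.20904069  -7.29312752  -0.72726013]
```

>>> carry_out --deltas '[{"wz": -1, "jaw": 0, "z": -0.73}, {"wz": -1}, {"wz": -1}, {"wz": -1}, {"wz": -0.16}, {"x": -1, "y": -0.4}, {"x": -1, "y": -0.4}, {"x": -1, "y": -0.4}, {"x": -1, "y": -0.4}, {"x": -1, "y": -0.4}, {"x": -1, "y": -0.4}, {"x": -1, "y": -0.4}]' --squeeze 20

```text
invalid input
```

>>> carry_out --deltas '[{"x": -1, "y": -0.4}, {"x": -1, "y": -0.4}, {"x": -1, "y": -0.4}, {"x": -1, "y": -0.4}, {"x": -1, "y": -0.4}, {"x": -1, "y": -0.4}, {"x": -1, "y": -0.4}, {"x": -1, "y": -0.4}, {"x": -1, "y": -0.4}, {"x": -1, "y": -0.4}, {"x": -1, "y": -0.4}, {}]'

```text
invalid input
```

```bash
python3 - <<'E'
from h import *
p,r,o=st(); print(p,o["eef_rot"],o["qpos"],o["time_s"],o["grip_width"],o["force"])
K,oo,A=par("wrist");print(K,oo,A)
im=ctrl.camera("wrist"); cv2.imwrite("pics/w1.png",im)
for l in("front_edge","front_hinge","corner_left","corner_right","rear_rim","jar_open"):
    for m in ctrl.mark_of("wrist",l)[:2]: print(l,np.round(m["position"],1),round(m["conf"],2))
E
```

```text
[0.2460393  0.49190783 0.20546015] [ 3.14155222e+00 -1.17255525e-05  2.67779311e+00] [ 1.04040906e+00  2.99899026e-01  1.52096685e+00  1.48519934e-05
  1.32068721e+00 -6.65913967e-02] 1.4 0.09407980840726116 [-0.07492973 -0.60029226  0.3996558 ]
[[309.70691629   0.         318.20538291]
 [  0.         309.70691629 200.33708238]
 [  0.           0.           1.        ]] [0.17538778 0.52780322 0.3851338 ] [[ 4.47909264e-01  8.60786209e-01  2.41711383e-01]
 [ 8.94078996e-01 -4.31170207e-01 -1.21305404e-01]
 [-1.99272352e-04  2.70442885e-01 -9.62736000e-01]]
front_edge [362.  342.2] 0.37
jar_open [330.9 272.2] 0.9
```

View pics/w1.png

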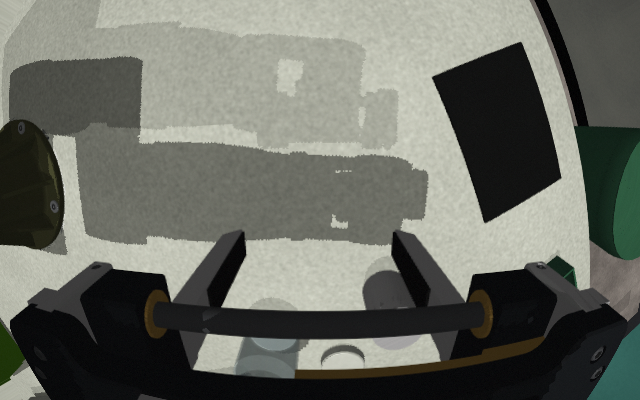

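>>> carry_out --deltas '[{"x": 0, "y": 0, "z": -0.73, "wx": 0, "wy": 0, "wz": -1, "jaw": 0}, {"x": 0, "y": 0, "z": 0, "wx": 0, "wy": 0, "wz": -1, "jaw": 0}, {"x": 0, "y": 0, "z": 0, "wx": 0, "wy": 0, "wz": -1, "jaw": 0}, {"x": 0, "y": 0, "z": 0, "wx": 0, "wy": 0, "wz": -1, "jaw": 0}, {"x": 0, "y": 0, "z": 0, "wx": 0, "wy": 0, "wz": -0.16, "jaw": 0}, {"x": -1, "y": -0.4, "z": 0, "wx": 0, "wy": 0, "wz": 0, "jaw": 0}, {"x": -1, "y": -0.4, "z": 0, "wx": 0, "wy": 0, "wz": 0, "jaw": 0}, {"x": -1, "y": -0.4, "z": 0, "wx": 0, "wy": 0, "wz": 0, "jaw": 0}, {"x": -1, "y": -0.4, "z": 0, "wx": 0, "wy": 0, "wz": 0, "jaw": 0}, {"x": -1, "y": -0.4, "z": 0, "wx": 0, "wy": 0, "wz": 0, "jaw": 0}, {"x": -1, "y": -0.4, "z": 0, "wx": 0, "wy": 0, "wz": 0, "jaw": 0}, {"x": -1, "y": -0.4, "z": 0, "wx": 0, "wy": 0, "wz": 0, "jaw": 0}]' --squeeze 20

```text
time_s: 2.75
ee_pos: [0.3784, 0.4175, 0.2201]
eef_rot: [3.142, -0.0, 3.008]
force: [-0.1, 0.6, 0.9]
grip_width: 0.0173
```

>>> carry_out --deltas '[{"x": -1, "y": -0.4, "z": 0, "wx": 0, "wy": 0, "wz": 0, "jaw": 0}, {"x": -1, "y": -0.4, "z": 0, "wx": 0, "wy": 0, "wz": 0, "jaw": 0}, {"x": -1, "y": -0.4, "z": 0, "wx": 0, "wy": 0, "wz": 0, "jaw": 0}, {"x": -1, "y": -0.4, "z": 0, "wx": 0, "wy": 0, "wz": 0, "jaw": 0}, {"x": -1, "y": -0.4, "z": 0, "wx": 0, "wy": 0, "wz": 0, "jaw": 0}, {"x": -1, "y": -0.4, "z": 0, "wx": 0, "wy": 0, "wz": 0, "jaw": 0}, {"x": -1, "y": -0.4, "z": 0, "wx": 0, "wy": 0, "wz": 0, "jaw": 0}, {"x": -1, "y": -0.4, "z": 0, "wx": 0, "wy": 0, "wz": 0, "jaw": 0}, {"x": -1, "y": -0.4, "z": 0, "wx": 0, "wy": 0, "wz": 0, "jaw": 0}, {"x": -1, "y": -0.4, "z": 0, "wx": 0, "wy": 0, "wz": 0, "jaw": 0}, {"x": 0, "y": 0, "z": 0, "wx": 0, "wy": 0, "wz": 0, "jaw": 0}]'

```text
time_s: 3.67
ee_pos: [0.5677, 0.3105, 0.2194]
eef_rot: [-3.141, -0.0, 3.006]
force: [-0.6, -0.7, -0.6]
grip_width: 0.0003
```

```bash
python3 - <<'E'
from h import *
p,r,o=st(); print(p,o["eef_rot"],o["qpos"],o["time_s"],o["grip_width"],o["force"])
im=ctrl.camera("wrist"); cv2.imwrite("pics/w2.png",im)
pose=(.562,.1015,1.44)
for l in("front_edge","front_hinge","corner_left","rear_rim","jar_open"):
    for m in ctrl.mark_of("wrist",l)[:2]: print(l,np.round(m["position"],1),round(m["conf"],2))
overlay("wrist",im,pose,.55,"pics/ow2.png",(0,400,0,640),1.25)
E
```

```text
[0.56772038 0.31050588 0.21937599] [-3.14093934e+00 -6.52643533e-05  3.00574156e+00] [ 4.44109122e-01  5.13138411e-01  1.19265453e+00 -5.15382179e-04
  1.43621233e+00 -9.90766878e-01] 3.6667 0.0002770783634106557 [-0.59322023 -0.70705587 -0.59239378]
front_edge [204.9 252.3] 0.66
front_hinge [197.7 236.6] 0.57
corner_left [139.6 234.4] 0.87
rear_rim [210.   85.9] 0.61
rear_rim [194.1 173.2] 0.52
jar_open [ 70.8 311.8] 0.67
jar_open [183.7 127. ] 0.59
```

View pics/ow2.png

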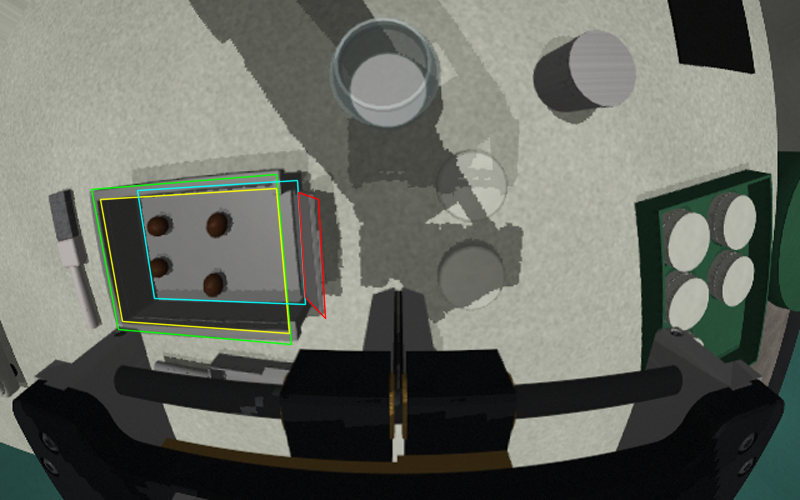

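```bash
python3 - <<'E'
from h import *
im=cv2.imread("pics/w2.png")
overlay("wrist",im,(.562,.1015,1.44),.55,"pics/ow3.png",(120,290,60,280),3.5)
E
```

```text
(no output)
```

View pics/ow3.png

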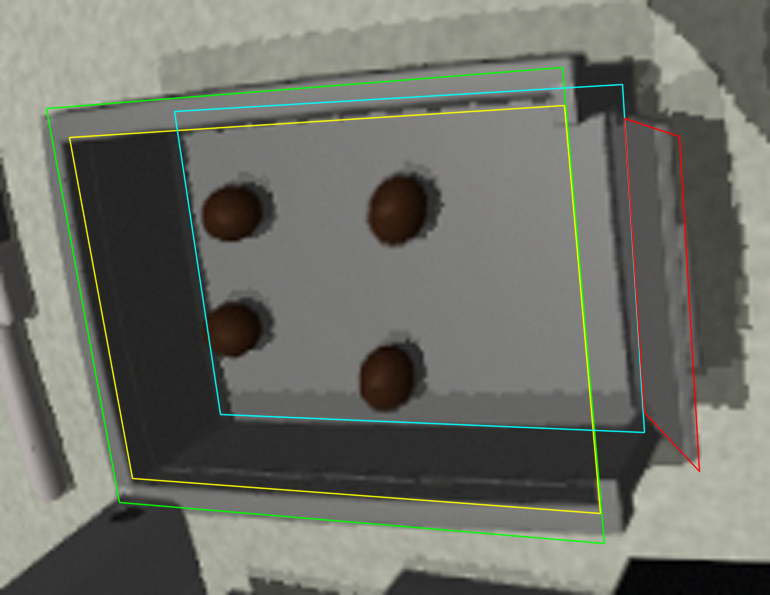

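```bash
cat > fit.py <<'E'
from h import *
from scipy.optimize import least_squares
K,oo,A=par("wrist")
W=[((45,115),(-.117,.082,.075)),((118,500),(-.117,-.082,.075)),((70,145),(-.105,.07,.075)),((135,475),(-.105,-.07,.075)),((230,420),(-.105,-.07,.004)),((637,430),(.105,-.07,.004)),((575,55),('f',.082,.075)),((612,530),('f',-.082,.075))]
T=[((655,180),(-.117,-.082,.075)),((612,488),(-.117,.082,.075)),((222,115),('f',-.082,.075)),((183,447),('f',.082,.075))]
F=[((668,125),.058),((692,465),-.058)]
def res(v):
    x,y,yaw,f,a=v[:5];out=[]
    for n,L,k,c in(("wrist",W,3.5,(60,120)),("top",T,5,(250,150))):
        for px,p in L:
            p=(f if p[0]=='f' else p[0],p[1],p[2])
            q=proj(n,Tw((x,y,yaw),p))[::-1]; m=np.array(px)/k+c-.5
            out+=list(q-m)
    for px,yy in F:
        q=proj("wrist",Tw((x,y,yaw),(.1075+.061*np.sin(a)+.0025,yy,.012+.061*np.cos(a))))[::-1]
        out+=list(q-(np.array(px)/3.5+(60,120)-.5))
    return np.array(out)
s=least_squares(res,[.562,.1015,1.44,.11,.55],x_scale=[.01,.01,.01,.01,.1],loss='soft_l1')
print(s.x.round(4)); print(res(s.x).reshape(-1,2).round(1).tolist())
overlay("wrist",cv2.imread("pics/w2.png"),s.x[:3],s.x[4],"pics/ow4.png",(120,290,60,280),3.5)
E
python3 fit.py
```

```text
[0.5608 0.1016 1.458  0.1099 0.4602]
[[-0.5, -1.1], [1.2, 1.2], [-0.8, -1.6], [-0.0, 1.4], [-2.2, -1.2], [2.8, -1.4], [-0.8, 0.4], [2.3, 1.7], [0.1, -0.1], [0.4, 0.6], [1.1, 0.9], [-0.2, -3.6], [-0.3, 0.2], [0.4, -0.1]]
```

View pics/ow4.png

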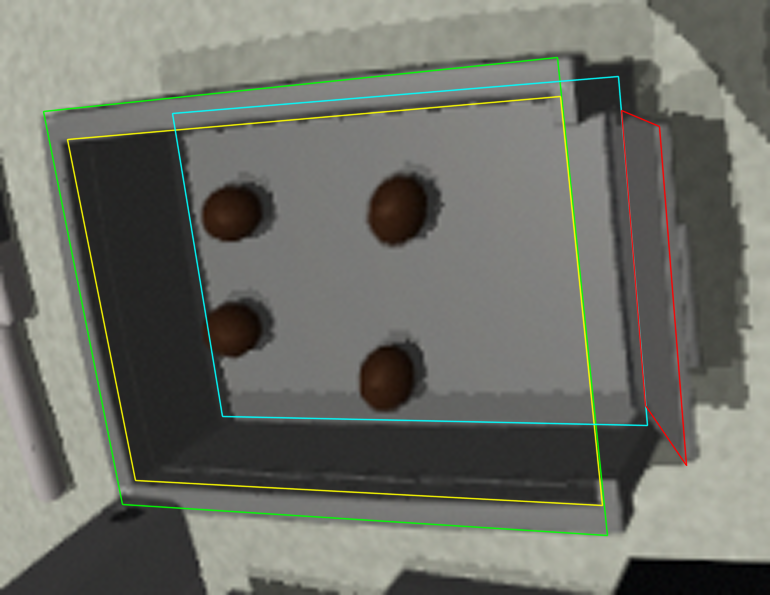

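```bash
cat > go.py <<'E'
import sys
from h import *
P=(.561,.1016,1.455)
p,r,o=st(); c,s=np.cos(P[2]),np.sin(P[2])
d=p[:2]-np.array(P[:2]); print('tote-frame TCP mm',(np.array([c*d[0]+s*d[1],-s*d[0]+c*d[1],p[2]])*1000).round(1),o['force'].round(2),o['time_s'])
if len(sys.argv)>3:
    t=Tw(P,[float(a)/1000 for a in sys.argv[1:4]]); print('units',to(t,p,r).round(2))
E
python3 go.py 182 0 220; python3 go.py 182 0 45
```

```text
tote-frame TCP mm [210.7  20.8 220.3] [-0.1  -1.23 -0.51] 3.9667
units [-1.06 -1.42  0.01]
tote-frame TCP mm [210.7  20.8 220.3] [-0.1  -1.23 -0.51] 3.9667
units [-1.06 -1.42  8.76]
```

>>> carry_out --deltas '[{"x": -0.53, "y": -0.71, "z": 0.3, "wx": 0, "wy": 0, "wz": -0.25, "jaw": 0}, {"x": -0.53, "y": -0.71, "z": 0.5, "wx": 0, "wy": 0, "wz": 0, "jaw": 0}, {"x": 0, "y": 0, "z": 1, "wx": 0, "wy": 0, "wz": 0, "jaw": 0}, {"x": 0, "y": 0, "z": 1, "wx": 0, "wy": 0, "wz": 0, "jaw": 0}, {"x": 0, "y": 0, "z": 1, "wx": 0, "wy": 0, "wz": 0, "jaw": 0}, {"x": 0, "y": 0, "z": 1, "wx": 0, "wy": 0, "wz": 0, "jaw": 0}, {"x": 0, "y": 0, "z": 1, "wx": 0, "wy": 0, "wz": 0, "jaw": 0}, {"x": 0, "y": 0, "z": 1, "wx": 0, "wy": 0, "wz": 0, "jaw": 0}, {"x": 0, "y": 0, "z": 1, "wx": 0, "wy": 0, "wz": 0, "jaw": 0}, {"x": 0, "y": 0, "z": 0.5, "wx": 0, "wy": 0, "wz": 0, "jaw": 0}, {"x": 0, "y": 0, "z": 0.46, "wx": 0, "wy": 0, "wz": 0, "jaw": 0}, {"x": 0, "y": 0, "z": 0, "wx": 0, "wy": 0, "wz": 0, "jaw": 0}]'

```text
time_s: 4.97
ee_pos: [0.5822, 0.282, 0.0435]
eef_rot: [-3.141, -0.002, 3.031]
force: [0.3, -0.0, -0.1]
grip_width: 0.0005
```

```bash
python3 go.py 160 0 45; python3 - <<'E'
from h import *
im=ctrl.camera("wrist"); overlay("wrist",im,(.561,.1016,1.455),.5,"pics/ow5.png",(80,380,0,400),2)
im=ctrl.camera("scene"); overlay("scene",im,(.561,.1016,1.455),.5,"pics/os5.png",(140,260,260,420),5)
E
```

```text
tote-frame TCP mm [181.6  -0.3  43.5] [ 0.3  -0.01 -0.11] 4.9667
units [ 0.02 -1.08 -0.07]
```

View pics/ow5.png

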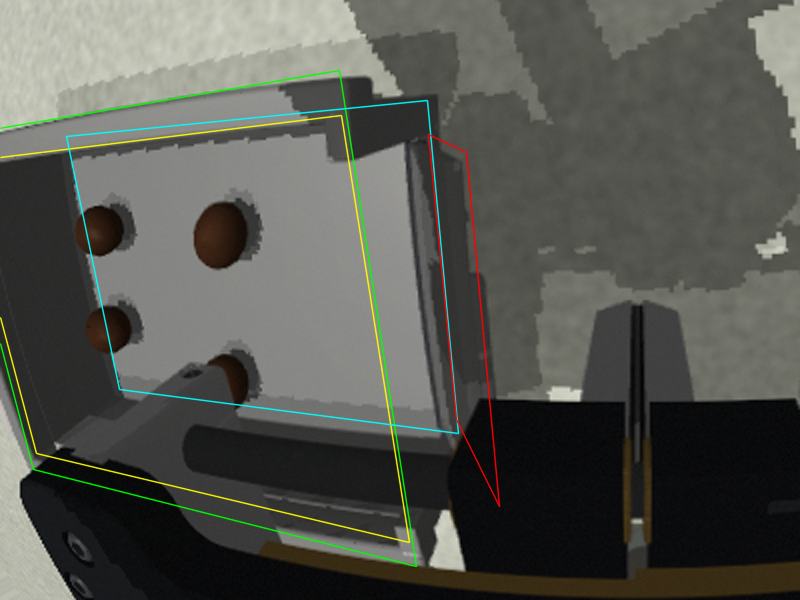

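View pics/os5.png

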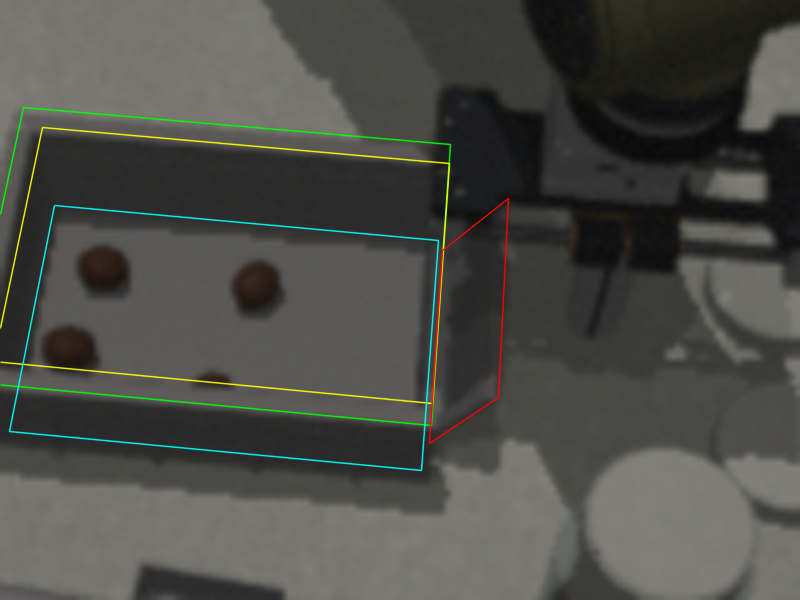

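>>> carry_out --deltas '[{"x": 0, "y": -0.5, "z": 0, "wx": 0, "wy": 0, "wz": 0, "jaw": 0}, {"x": 0, "y": -0.4, "z": 0, "wx": 0, "wy": 0, "wz": 0, "jaw": 0}, {"x": 0, "y": -0.3, "z": 0, "wx": 0, "wy": 0, "wz": 0, "jaw": 0}, {"x": 0, "y": -0.15, "z": -0.08, "wx": 0, "wy": 0, "wz": 0, "jaw": 0}, {"x": 0, "y": -0.15, "z": -0.08, "wx": 0, "wy": 0, "wz": 0, "jaw": 0}, {"x": 0, "y": -0.15, "z": -0.08, "wx": 0, "wy": 0, "wz": 0, "jaw": 0}, {"x": 0, "y": -0.15, "z": -0.07, "wx": 0, "wy": 0, "wz": 0, "jaw": 0}, {"x": 0, "y": -0.15, "z": -0.06, "wx": 0, "wy": 0, "wz": 0, "jaw": 0}, {"x": 0, "y": -0.15, "z": -0.05, "wx": 0, "wy": 0, "wz": 0, "jaw": 0}, {"x": 0, "y": -0.15, "z": -0.04, "wx": 0, "wy": 0, "wz": 0, "jaw": 0}, {"x": 0, "y": -0.1, "z": -0.02, "wx": 0, "wy": 0, "wz": 0, "jaw": 0}]'

```text
time_s: 5.98
ee_pos: [0.5777, 0.2349, 0.0545]
eef_rot: [-3.142, -0.0, 3.031]
force: [0.1, 1.2, 1.0]
grip_width: 0.0004
```

```bash
python3 go.py 127 0 52; python3 - <<'E'
from h import *
im=ctrl.camera("wrist"); overlay("wrist",im,(.561,.1016,1.455),.1,"pics/ow6.png",(80,380,0,400),2)
E
```

```text
tote-frame TCP mm [134.3  -1.2  54.5] [0.05 1.19 1.04] 5.9833
units [ 0.06 -0.36  0.13]
```

View pics/ow6.png

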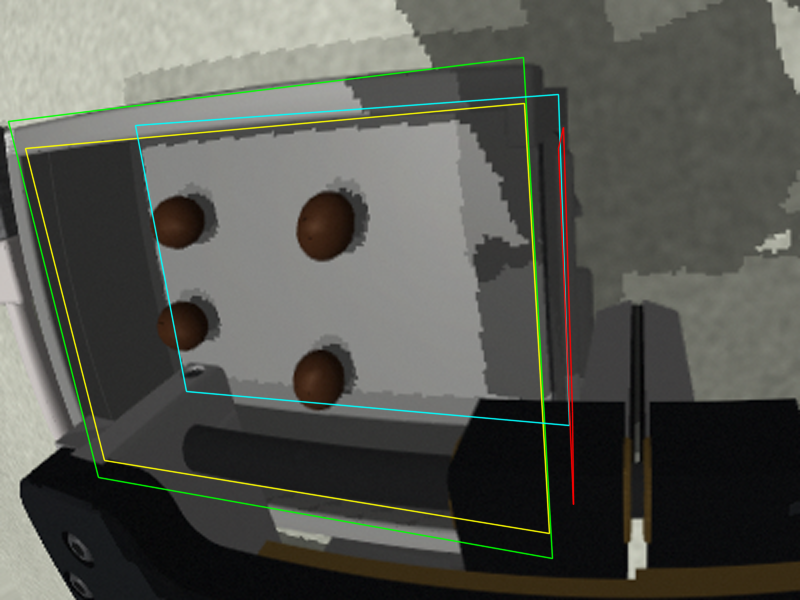

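>>> carry_out --deltas '[{"x": 0, "y": -0.1, "z": -0.02, "wx": 0, "wy": 0, "wz": 0, "jaw": 0}, {"x": 0, "y": -0.1, "z": -0.01, "wx": 0, "wy": 0, "wz": 0, "jaw": 0}, {"x": 0, "y": -0.1, "z": -0.01, "wx": 0, "wy": 0, "wz": 0, "jaw": 0}, {"x": 0, "y": 0, "z": 0, "wx": 0, "wy": 0, "wz": 0, "jaw": 0}]'

```text
time_s: 6.37
ee_pos: [0.577, 0.2288, 0.0552]
eef_rot: [-3.141, -0.0, 3.03]
force: [0.3, -0.7, 0.5]
grip_width: 0.0005
```

```bash
python3 go.py 127 0 52; python3 - <<'E'
from h import *
im=ctrl.camera("wrist"); overlay("wrist",im,(.561,.1016,1.455),.0,"pics/ow7.png",(80,330,120,370),2.4)
for i in range(3): ctrl.camera("wrist"); print(ctrl.get_obs()["force"].round(2))
E
```

```text
tote-frame TCP mm [128.2  -1.2  55.2] [ 0.26 -0.67  0.54] 6.3667
units [ 0.06 -0.06  0.16]
[-0.52  0.52  0.29]
[-0.39 -0.01  0.41]
[ 0.41 -0.88 -0.74]
```

View pics/ow7.png

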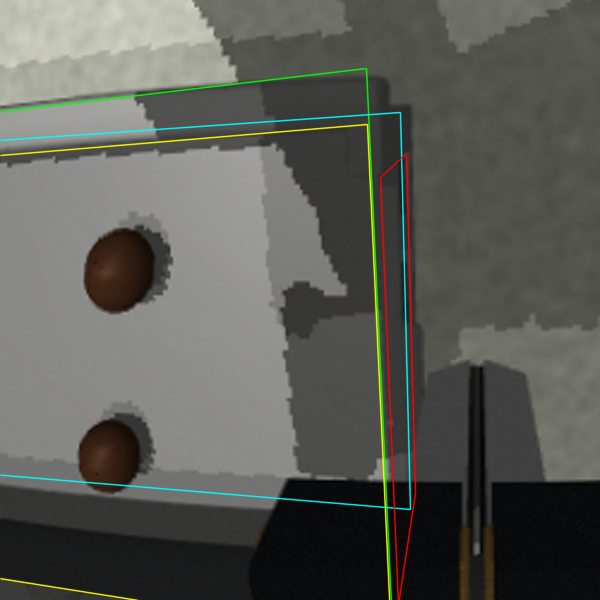

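>>> carry_out --deltas '[{"x": 0, "y": -0.06, "z": 0, "wx": 0, "wy": 0, "wz": 0, "jaw": 0}, {"x": 0, "y": -0.05, "z": 0, "wx": 0, "wy": 0, "wz": 0, "jaw": 0}]'

```text
time_s: 6.73
ee_pos: [0.5768, 0.2271, 0.0552]
eef_rot: [3.142, 0.0, 3.031]
force: [-0.1, 0.3, 1.2]
grip_width: 0.0
```

```bash
python3 go.py; python3 - <<'E'
from h import *
im=ctrl.camera("wrist")[120:300,180:340]; 
im=cv2.resize(im,None,fx=4,fy=4,interpolation=cv2.INTER_CUBIC)[:600]; im=(255*(im/255.)**.5).astype(np.uint8); cv2.imwrite("pics/w8.png",im[:600])
for i in range(3): ctrl.camera("wrist"); print(ctrl.get_obs()["force"].round(2))
E
```

```text
tote-frame TCP mm [126.5  -1.2  55.2] [-0.11  0.32  1.22] 6.7333
[-0.34 -0.41  0.06]
[ 0.59 -1.11  0.49]
[-0.32 -0.72 -0.02]
```

View pics/w8.png

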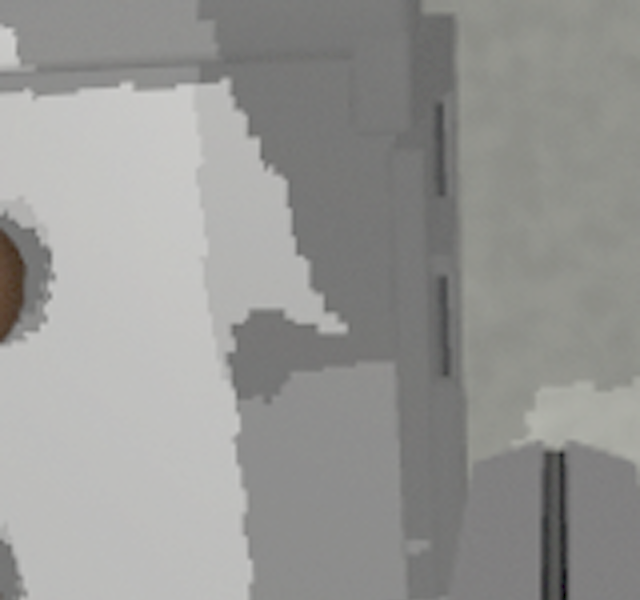

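>>> carry_out --deltas '[{"x": 0, "y": -0.06, "z": 0, "wx": 0, "wy": 0, "wz": 0, "jaw": 0}]'

```text
time_s: 7.02
ee_pos: [0.5767, 0.2259, 0.0552]
eef_rot: [3.142, 0.0, 3.031]
force: [-0.4, 0.2, 0.1]
grip_width: 0.0005
```

>>> carry_out --deltas '[{"x": 0, "y": -0.06, "z": 0, "wx": 0, "wy": 0, "wz": 0, "jaw": 0}]'

```text
time_s: 7.1
ee_pos: [0.5766, 0.2246, 0.0553]
eef_rot: [3.142, 0.0, 3.031]
force: [-0.4, 1.0, 0.9]
grip_width: 0.0007
```

```bash
python3 go.py; python3 - <<'E'
from h import *
im=ctrl.camera("wrist")[120:300,180:340]; 
im=cv2.resize(im,None,fx=4,fy=4,interpolation=cv2.INTER_CUBIC)[:600]; im=(255*(im/255.)**.5).astype(np.uint8); cv2.imwrite("pics/w9.png",im[:600])
im=ctrl.camera("scene"); overlay("scene",im,(.561,.1016,1.455),.0,"pics/os9.png",(140,260,260,420),5)
for i in range(3): ctrl.camera("wrist"); print(ctrl.get_obs()["force"].round(2))
E
```

```text
tote-frame TCP mm [124.   -1.3  55.3] [-0.37  1.    0.87] 7.1
[-0.19 -0.16  0.53]
[ 0.64 -0.03 -0.43]
[ 0.24  0.62 -0.42]
```

View pics/w9.png

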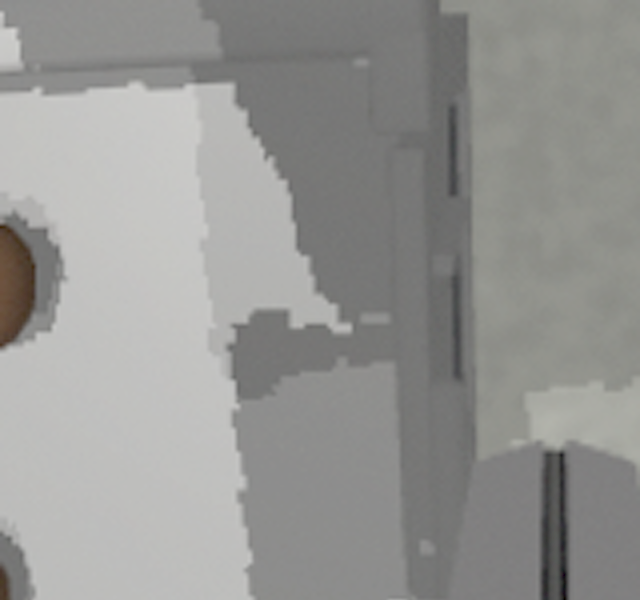

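View pics/os9.png

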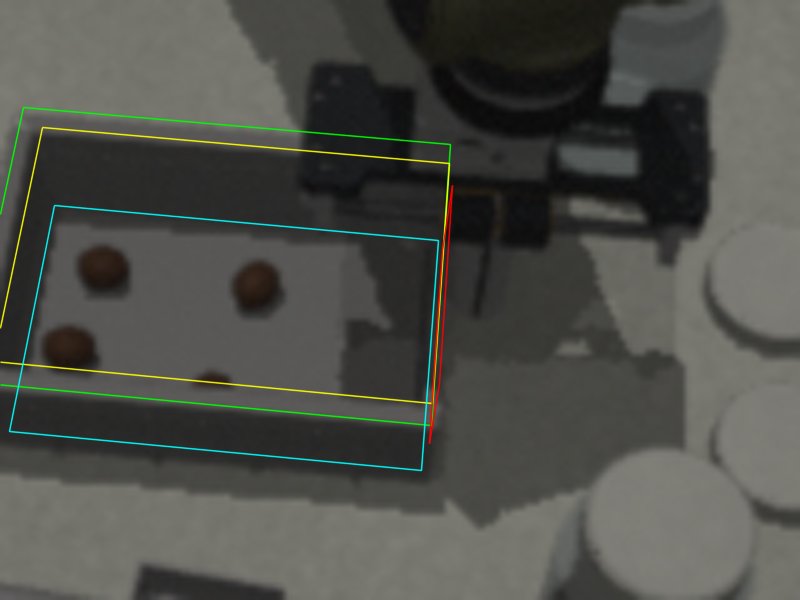

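>>> carry_out --deltas '[{"x": 0, "y": -0.06, "z": 0, "wx": 0, "wy": 0, "wz": 0, "jaw": 0}, {"x": 0, "y": -0.05, "z": 0, "wx": 0, "wy": 0, "wz": 0, "jaw": 0}]'

```text
time_s: 7.52
ee_pos: [0.5764, 0.2225, 0.0553]
eef_rot: [3.141, 0.0, 3.031]
force: [0.4, 4.9, 1.3]
grip_width: 0.0004
```

```bash
python3 go.py; python3 - <<'E'
from h import *
im=ctrl.camera("wrist")[120:300,180:340]; 
im=cv2.resize(im,None,fx=4,fy=4,interpolation=cv2.INTER_CUBIC)[:600]; im=(255*(im/255.)**.5).astype(np.uint8); cv2.imwrite("pics/w10.png",im[:600])
for i in range(3): ctrl.camera("wrist"); print(ctrl.get_obs()["force"].round(2))
E
```

```text
tote-frame TCP mm [121.9  -1.3  55.3] [0.39 4.94 1.28] 7.5167
[1.45 1.1  0.24]
[-0.38  0.61 -0.57]
[ 1.17  1.28 -0.46]
```

View pics/w10.png

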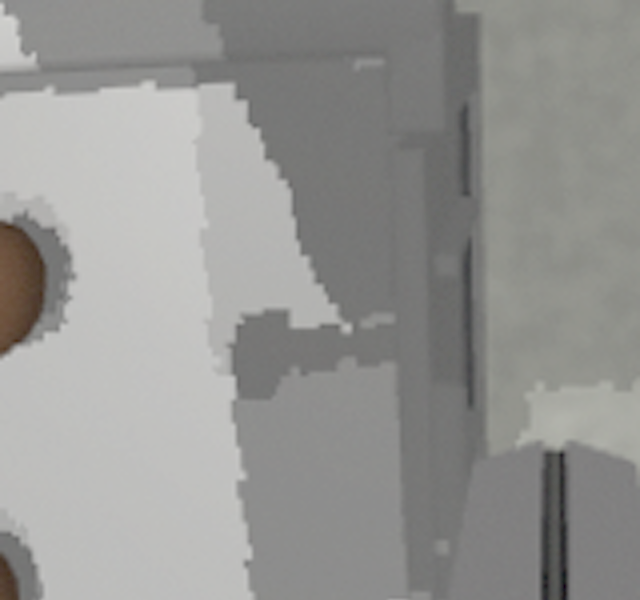

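>>> carry_out --deltas '[{"x": 0, "y": 0.4, "z": 0, "wx": 0, "wy": 0, "wz": 0, "jaw": 0}, {"x": 0, "y": 1, "z": 0, "wx": 0, "wy": 0, "wz": 0, "jaw": 0}, {"x": 0, "y": 0.5, "z": -0.8, "wx": 0, "wy": 0, "wz": 0, "jaw": 0}, {"x": 0, "y": 0, "z": -1, "wx": 0, "wy": 0, "wz": 0, "jaw": 0}, {"x": 0, "y": 0, "z": -1, "wx": 0, "wy": 0, "wz": 0, "jaw": 0}, {"x": 0, "y": 0, "z": -1, "wx": 0, "wy": 0, "wz": 0, "jaw": 0}, {"x": 0, "y": 0, "z": -1, "wx": 0, "wy": 0, "wz": 0, "jaw": 0}, {"x": 0, "y": 0, "z": -1, "wx": 0, "wy": 0, "wz": 0, "jaw": 0}, {"x": 0, "y": -1, "z": -0.2, "wx": 0, "wy": 0, "wz": 0, "jaw": 0}, {"x": -0.25, "y": -1, "z": 0, "wx": 0, "wy": 0, "wz": 0, "jaw": 0}, {"x": -0.25, "y": -1, "z": 0, "wx": 0, "wy": 0, "wz": 0, "jaw": 0}, {"x": -0.25, "y": -1, "z": 0, "wx": 0, "wy": 0, "wz": 0, "jaw": 0}]'

```text
time_s: 8.72
ee_pos: [0.5866, 0.1787, 0.1754]
eef_rot: [-3.141, 0.0, 3.031]
force: [-0.5, -0.6, 0.2]
grip_width: 0.0004
```

>>> carry_out --deltas '[{"x": -0.25, "y": -1, "z": 0, "wx": 0, "wy": 0, "wz": 0, "jaw": 45}, {"x": -0.25, "y": -1, "z": 0, "wx": 0, "wy": 0, "wz": 0, "jaw": 45}, {"x": -0.25, "y": -1, "z": 0, "wx": 0, "wy": 0, "wz": 0, "jaw": 45}, {"x": -0.25, "y": -1, "z": 0, "wx": 0, "wy": 0, "wz": 0, "jaw": 45}, {"x": -0.25, "y": -1, "z": 0, "wx": 0, "wy": 0, "wz": 0, "jaw": 45}, {"x": -0.25, "y": -1, "z": 0, "wx": 0, "wy": 0, "wz": 0, "jaw": 45}, {"x": 0, "y": -1, "z": 0, "wx": 0, "wy": 0, "wz": 0, "jaw": 45}, {"x": 0, "y": -1, "z": 0, "wx": 0, "wy": 0, "wz": 0, "jaw": 45}, {"x": 0, "y": -1, "z": 0, "wx": 0, "wy": 0, "wz": 0, "jaw": 45}, {"x": 0, "y": -0.6, "z": 0, "wx": 0, "wy": 0, "wz": 0, "jaw": 45}, {"x": 0, "y": 0, "z": 0, "wx": 0, "wy": 0, "wz": 0, "jaw": 45}, {"x": 0, "y": 0, "z": 0, "wx": 0, "wy": 0, "wz": 0, "jaw": 45}]'

```text
time_s: 9.72
ee_pos: [0.5953, -0.0148, 0.1753]
eef_rot: [3.141, -0.0, 3.03]
force: [-0.1, 0.5, -0.5]
grip_width: 0.0418
```

```bash
python3 go.py -111 -45 150; python3 - <<'E'
from h import *
P=(.561,.1016,1.455)
o=ctrl.get_obs(); print(o["qpos"],o["grip_width"],o["eef_rot"])
im=ctrl.camera("wrist"); cv2.imwrite("pics/w11.png",im); overlay("wrist",im,P,.0,"pics/ow11.png",(0,400,0,640),1.25)
im=ctrl.camera("scene");cv2.imwrite("pics/s11.png",im); overlay("scene",im,P,.0,"pics/os11.png",(140,260,230,390),5)
im=ctrl.camera("top");cv2.imwrite("pics/t11.png",im);  overlay("top",im,P,.0,"pics/ot11.png",(150,270,250,410),5)
E
```

```text
tote-frame TCP mm [-111.7  -47.5  175.3] [-0.1   0.51 -0.45] 9.7167
units [0.12 0.03 1.26]
[-8.64228941e-02  4.25387376e-01  1.42228538e+00  1.13202639e-04
  1.29393346e+00 -1.54557903e+00] 0.04184969953227846 [ 3.14148414e+00 -1.63135725e-05  3.02992152e+00]
```

View pics/ow11.png

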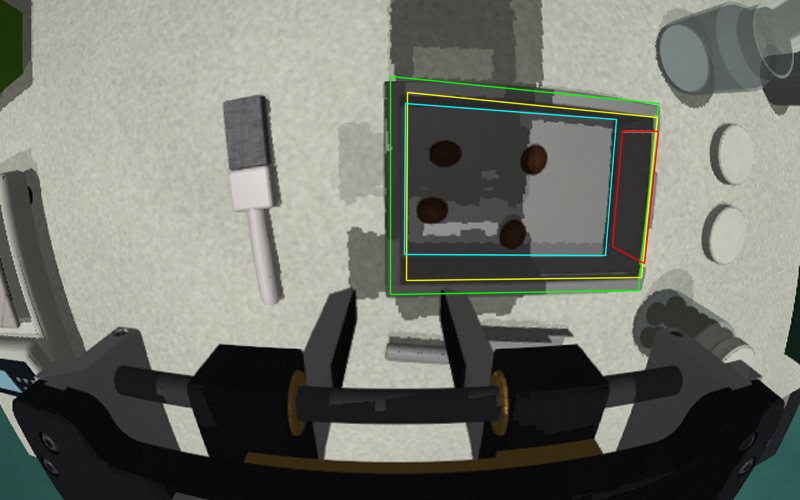

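View pics/os11.png

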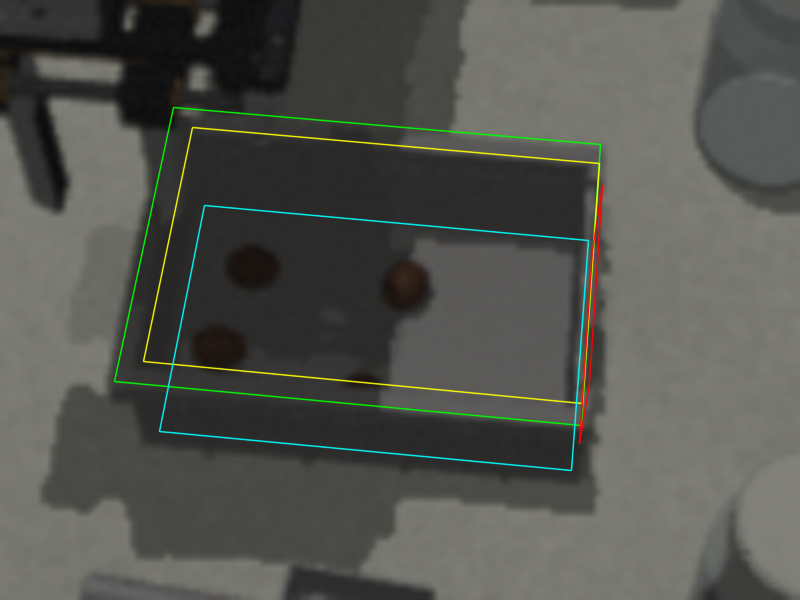

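View pics/ot11.png

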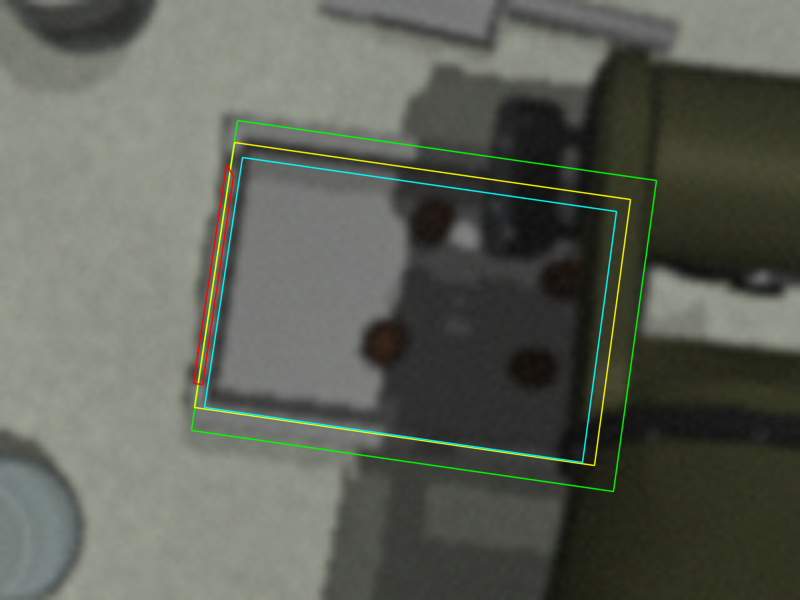

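```bash
cat > ik.py <<'E'
from h import *
from scipy.optimize import least_squares
D=[([1.04040906,.29989903,1.52096685,0,1.32068721,-.0665914],[.2460393,.49190783,.20546015]),([.444109122,.513138411,1.19265453,-.0005,1.43621233,-.990766878],[.56772,.310506,.219376]),([-.0864229,.425387376,1.42228538,0,1.29393346,-1.54557903],[.5953,-.0148,.1753])]
def RR(q,c=np.pi/2): return R.from_euler('z',q[0])*R.from_euler('y',q[1]+q[2])*R.from_euler('z',q[3])*R.from_euler('y',q[4])*R.from_euler('z',q[5]+c)
def fk(q,k):
    a1,l2,l3,h,lat,b3=k[:6]; L=k[6]
    r=a1+l2*np.sin(q[1])+l3*np.sin(q[1]+q[2])+b3*np.cos(q[1]+q[2]); z=h+l2*np.cos(q[1])+l3*np.cos(q[1]+q[2])-b3*np.sin(q[1]+q[2])
    w=R.from_euler('z',q[0]).apply([r,lat,z]); return w+RR(q).apply([0,0,L])
def fitk(L):
    s=least_squares(lambda k:np.r_[np.concatenate([fk(q,np.r_[k,L])-p for q,p in D]),.01*(k[5]),.01*k[0]],[0,.4,.4,.3,.03,0]); return np.r_[s.x,L],s.cost
if __name__=="__main__":
    for q,p in D: print(RR(q).as_euler('xyz').round(3))
    for L in(.25,.35): print(fitk(L))
E
python3 ik.py
```

```text
[3.142 0.    2.678]
[-3.141 -0.     3.006]
[-3.142 -0.     3.03 ]
(array([-3.90341932e-04,  4.24626391e-01,  4.47519751e-01,  1.99260477e-01,
        3.66095274e-02,  3.99529778e-02,  2.50000000e-01]), np.float64(8.189872571477061e-08))
(array([-4.43186502e-04,  4.24713041e-01,  4.47601887e-01,  2.99417297e-01,
        3.66260434e-02,  4.01767671e-02,  3.50000000e-01]), np.float64(8.249891740782987e-08))
```

```bash
sed -i 's/^P=.*/P=(.560,.0996,1.455)/' go.py; python3 go.py -111 -45 47
cat > plan.py <<'E'
from ik import *
P=(.560,.0996,1.455)
def plan(p0,r0,th,phi,n,piv=(.113,.074,0)):
    pv=Tw(P,piv); ax=R.from_euler('z',P[2]).apply([-np.sin(phi),np.cos(phi),0])
    out=[]
    for i in range(n+1):
        r=R.from_rotvec(ax*th*i/n); out.append((pv+r.apply(p0-pv),r*r0))
    return out
def rows(tr):
    return [np.r_[a[1].inv().apply(b[0]-a[0])/.02,(a[1].inv()*b[1]).as_rotvec()/.08] for a,b in zip(tr[:-1],tr[1:])]
def ik(p,r,q0,k):
    return least_squares(lambda q:np.r_[(fk(q,k)-p)*10,(r.inv()*RR(q)).as_rotvec()],q0)
if __name__=="__main__":
    p0=Tw(P,(-.111,-.045,.047)); r0=R.from_euler('xyz',[np.pi,0,3.030])
    for L in(.2,.3,.4):
        k,_=fitk(L); q=np.array(D[2][0])
        for p,r in plan(p0,r0,np.radians(46),np.pi/4,8):
            s=ik(p,r,q,k); q=s.x; print(L,p.round(3),q.round(2),'%.1e'%s.cost)
E
python3 plan.py
```

```text
tote-frame TCP mm [-108.8  -48.2  175.2] [-0.57 -0.57 -0.15] 9.8667
units [ 0.16 -0.11  6.41]
0.2 [ 0.592 -0.016  0.047] [-0.09  0.56  1.54  0.    1.04 -1.55] 1.2e-27
0.2 [ 0.588 -0.011  0.071] [-0.06  0.5   1.58 -0.09  1.   -1.47] 9.5e-20
0.2 [ 0.583 -0.005  0.094] [-0.02  0.44  1.62 -0.19  0.97 -1.38] 1.8e-19
0.2 [0.576 0.004 0.117] [ 0.03  0.38  1.65 -0.3   0.95 -1.28] 2.0e-19
0.2 [0.569 0.014 0.138] [ 0.07  0.33  1.69 -0.41  0.93 -1.17] 9.4e-20
0.2 [0.559 0.025 0.158] [ 0.13  0.28  1.72 -0.54  0.94 -1.05] 2.7e-20
0.2 [0.549 0.038 0.176] [ 0.19  0.24  1.75 -0.66  0.95 -0.93] 7.5e-20
0.2 [0.537 0.053 0.193] [ 0.25  0.21  1.78 -0.79  0.99 -0.81] 2.5e-19
0.2 [0.525 0.069 0.207] [ 0.32  0.19  1.81 -0.9   1.03 -0.7 ] 1.0e-18
0.3 [ 0.592 -0.016  0.047] [-0.09  0.56  1.54  0.    1.04 -1.55] 2.7e-27
0.3 [ 0.588 -0.011  0.071] [-0.04  0.49  1.6  -0.09  0.99 -1.45] 6.9e-31
0.3 [ 0.583 -0.005  0.094] [ 0.01  0.42  1.65 -0.19  0.96 -1.35] 2.6e-30
0.3 [0.576 0.004 0.117] [ 0.07  0.36  1.7  -0.31  0.94 -1.22] 8.0e-31
0.3 [0.569 0.014 0.138] [ 0.14  0.3   1.74 -0.43  0.93 -1.09] 2.1e-30
0.3 [0.5
[... 210 characters left out ...]
25 0.069 0.207] [ 0.47  0.2   1.87 -0.92  1.09 -0.54] 7.0e-31
0.4 [ 0.592 -0.016  0.047] [-0.09  0.56  1.54  0.    1.04 -1.55] 2.4e-27
0.4 [ 0.588 -0.011  0.071] [-0.03  0.48  1.62 -0.09  0.99 -1.44] 5.7e-30
0.4 [ 0.583 -0.005  0.094] [ 0.04  0.4   1.68 -0.2   0.95 -1.31] 5.8e-30
0.4 [0.576 0.004 0.117] [ 0.12  0.33  1.74 -0.32  0.93 -1.17] 2.0e-30
0.4 [0.569 0.014 0.138] [ 0.21  0.28  1.79 -0.45  0.93 -1.  ] 1.1e-30
0.4 [0.559 0.025 0.158] [ 0.3   0.24  1.84 -0.58  0.95 -0.84] 3.6e-31
0.4 [0.549 0.038 0.176] [ 0.41  0.22  1.87 -0.71  1.   -0.67] 1.4e-30
0.4 [0.537 0.053 0.193] [ 0.52  0.22  1.9  -0.82  1.07 -0.52] 1.3e-30
0.4 [0.525 0.069 0.207] [ 0.62  0.24  1.91 -0.9   1.15 -0.38] 2.6e-30
```

>>> carry_out --deltas '[{"x": 0.16, "y": -0.11, "z": 0.5, "wx": 0, "wy": 0, "wz": 0, "jaw": 45}, {"x": 0, "y": 0, "z": 1, "wx": 0, "wy": 0, "wz": 0, "jaw": 45}, {"x": 0, "y": 0, "z": 1, "wx": 0, "wy": 0, "wz": 0, "jaw": 45}, {"x": 0, "y": 0, "z": 1, "wx": 0, "wy": 0, "wz": 0, "jaw": 45}, {"x": 0, "y": 0, "z": 1, "wx": 0, "wy": 0, "wz": 0, "jaw": 45}, {"x": 0, "y": 0, "z": 0.8, "wx": 0, "wy": 0, "wz": 0, "jaw": 45}, {"x": 0, "y": 0, "z": 0.6, "wx": 0, "wy": 0, "wz": 0, "jaw": 45}, {"x": 0, "y": 0, "z": 0.4, "wx": 0, "wy": 0, "wz": 0, "jaw": 45}, {"x": 0, "y": 0, "z": 0.1, "wx": 0, "wy": 0, "wz": 0, "jaw": 45}, {"x": 0, "y": 0, "z": 0, "wx": 0, "wy": 0, "wz": 0, "jaw": 45}]'

```text
time_s: 10.7
ee_pos: [0.5917, -0.0168, 0.047]
eef_rot: [-3.142, -0.0, 3.031]
force: [0.3, -0.1, 0.3]
grip_width: 0.0423
```

```bash
python3 go.py -111 -45 47; python3 - <<'E'
from h import *
im=ctrl.camera("wrist"); overlay("wrist",im,(.56,.0996,1.455),.0,"pics/ow12.png",(0,400,0,640),1.25)
E
```

```text
tote-frame TCP mm [-111.9  -44.9   47. ] [ 0.31 -0.09  0.34] 10.7
units [-0.01  0.05  0.  ]
```

View pics/ow12.png

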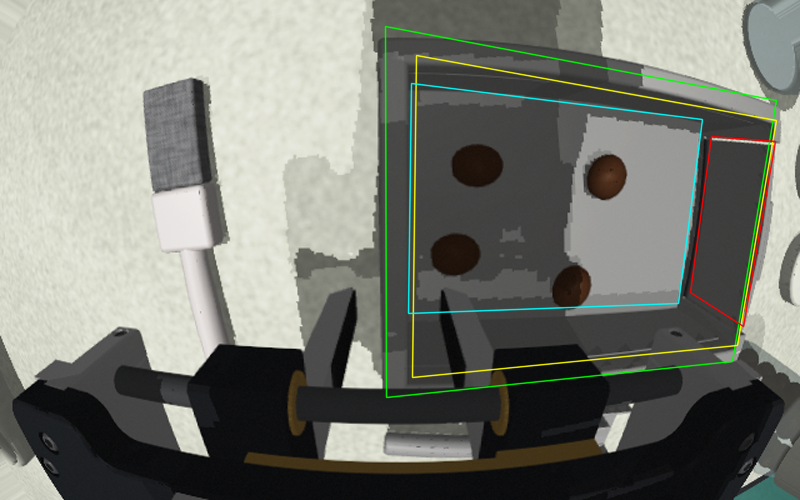

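>>> carry_out --deltas '[{"x": 0, "y": -0.15, "z": 0, "wx": 0, "wy": 0, "wz": 0, "jaw": 45}, {"x": 0, "y": 0, "z": 0, "wx": 0, "wy": 0, "wz": 0, "jaw": 30}, {"x": 0, "y": 0, "z": 0, "wx": 0, "wy": 0, "wz": 0, "jaw": 20}, {"x": 0, "y": 0, "z": 0, "wx": 0, "wy": 0, "wz": 0, "jaw": 15}, {"x": 0, "y": 0, "z": 0, "wx": 0, "wy": 0, "wz": 0, "jaw": 0}, {"x": 0, "y": 0, "z": 0, "wx": 0, "wy": 0, "wz": 0, "jaw": 0}, {"x": 0, "y": 0, "z": 0, "wx": 0, "wy": 0, "wz": 0, "jaw": 0}, {"x": 0, "y": 0, "z": 0, "wx": 0, "wy": 0, "wz": 0, "jaw": 0}]' --squeeze 60

```text
time_s: 11.42
ee_pos: [0.5915, -0.0196, 0.0474]
eef_rot: [3.141, 0.0, 3.031]
force: [-1.0, 3.6, 2.5]
grip_width: 0.0115
```

```bash
python3 go.py -111 -45 47; python3 - <<'E'
from h import *
im=ctrl.camera("wrist"); overlay("wrist",im,(.56,.097,1.455),.0,"pics/ow13.png",(0,400,0,640),1.25)
o=ctrl.get_obs();print(o["grip_width"],o["force"],o["moment"])
E
```

```text
tote-frame TCP mm [-114.8  -45.    47.4] [-1.04  3.6   2.52] 11.4167
units [-0.    0.19  0.02]
0.011671685931454888 [-0.34589616  3.103034    2.67000542] [ 0.86910751  0.12294477 -0.07455075]
```

View pics/ow13.png

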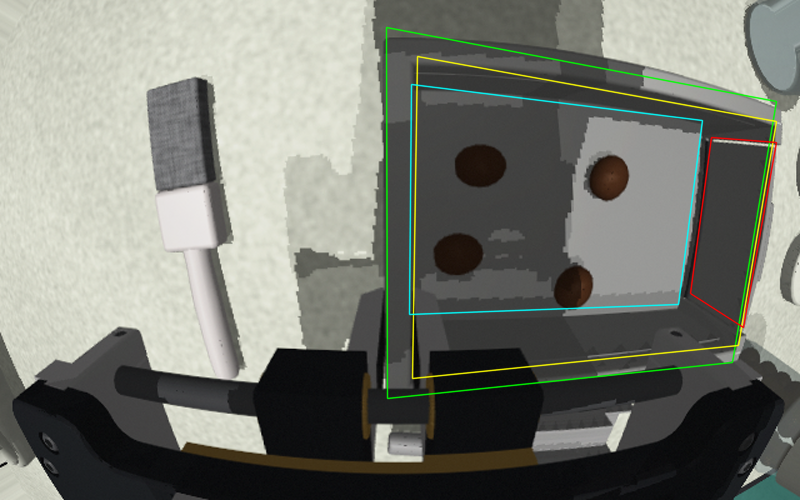

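```bash
sed -i 's/^P=.*/P=(.562,.0958,1.455)/' plan.py go.py; python3 - <<'E'
from plan import *
p,r,o=st(); print(p)
tr=plan(p,R.from_euler('xyz',[np.pi,0,3.0305]),.66,np.pi/4,22)
rr=rows(tr); print(rr[0].round(3),rr[-1].round(3)); 
for i in(5,11,16,22): print(i,tr[i][0].round(4),tr[i][1].as_euler('xyz').round(3))
E
```

```text
[ 0.59145754 -0.01961841  0.04742686]
[ 0.054  0.054 -0.36   0.266 -0.264 -0.   ] [ 0.054  0.054 -0.36   0.266 -0.264  0.   ]
5 [ 0.5854 -0.0119  0.0829] [-3.035  0.105  3.036]
11 [0.5738 0.0026 0.123 ] [-2.903  0.23   3.058]
16 [0.561  0.0189 0.1534] [-2.787  0.331  3.09 ]
22 [0.542  0.0429 0.1852] [-2.638  0.446 -3.136]
```

>>> carry_out --deltas '[{"x": 0.054, "y": 0.054, "z": -0.36, "wx": 0.266, "wy": -0.264, "wz": 0, "jaw": 0}, {"x": 0.054, "y": 0.054, "z": -0.36, "wx": 0.266, "wy": -0.264, "wz": 0, "jaw": 0}, {"x": 0.054, "y": 0.054, "z": -0.36, "wx": 0.266, "wy": -0.264, "wz": 0, "jaw": 0}, {"x": 0.054, "y": 0.054, "z": -0.36, "wx": 0.266, "wy": -0.264, "wz": 0, "jaw": 0}, {"x": 0.054, "y": 0.054, "z": -0.36, "wx": 0.266, "wy": -0.264, "wz": 0, "jaw": 0}, {"x": 0, "y": 0, "z": 0, "wx": 0, "wy": 0, "wz": 0, "jaw": 0}]'

```text
time_s: 11.97
ee_pos: [0.5852, -0.0117, 0.0834]
eef_rot: [-3.034, 0.107, 3.037]
force: [0.4, -0.2, -3.1]
grip_width: 0.0116
```

```bash
cat >> h.py <<'E'
def Tg(G,p):  # tote pose from (R,t)
    return G[0].apply(p)+G[1]
def tote_pose(off=(-.111,-.045,.047)):
    p,r,o=st(); # tool->tote: tool x = tote y, tool y = tote x, z=-z
    M=np.array([[0,1,0],[1,0,0],[0,0,-1.]])  # columns: tool axes in tote
    Rt=r*R.from_matrix(M).inv(); return Rt,p-Rt.apply(off)
def ov3(n,img,G,fn,box,k):
    r0,r1,c0,c1=box
    im=cv2.resize(img[r0:r1,c0:c1],None,fx=k,fy=k,interpolation=cv2.INTER_CUBIC)
    for z,ps,col in((.075,[(-.117,-.082),(.113,-.082),(.113,.082),(-.117,.082)],(0,255,0)),(.004,[(-.105,-.07),(.105,-.07),(.105,.07),(-.105,.07)],(255,255,0)),(.0,[(-.113,-.074),(.113,-.074),(.113,.074),(-.113,.074)],(0,0,255))):
        q=np.array([((proj(n,Tg(G,(a,b,z)))[::-1]-[c0,r0]+.5)*k) for a,b in ps])
        cv2.polylines(im,[np.round(q).astype(int)],True,col,1,cv2.LINE_AA)
    cv2.imwrite(fn,im)
E
cat > look.py <<'E'
import sys
from h import *
t=sys.argv[1]; G=tote_pose(); p,r,o=st()
print(p.round(4),o["eef_rot"].round(3),o["force"].round(2),o["moment"].round(2),o["grip_width"].round(4),o["time_s"],o["qpos"].round(2))
print('corner',Tg(G,(.113,.074,0)).round(4),'other front',Tg(G,(.113,-.074,0)).round(4))
ov3("wrist",ctrl.camera("wrist"),G,f"pics/w_{t}.png",(0,400,0,640),1.25)
ov3("scene",ctrl.camera("scene"),G,f"pics/s_{t}.png",(120,260,230,410),4.4)
E
python3 look.py a
```

```text
Traceback (most recent call last):
  File "look.py", line 4, in <module>
    print(p.round(4),o["eef_rot"].round(3),o["force"].round(2),o["moment"].round(2),o["grip_width"].round(4),o["time_s"],o["qpos"].round(2))
                                                                                    ^^^^^^^^^^^^^^^^^^^^^
AttributeError: 'float' object has no attribute 'round'
```

```bash
sed -i 's/o\["grip_width"\].round(4)/round(o["grip_width"],4)/' look.py; python3 look.py a
```

```text
[ 0.5852 -0.0117  0.0834] [-3.034  0.107  3.037] [ 0.41 -0.23 -3.05] [ 0.01  0.04 -0.14] 0.0116 11.9667 [-0.03  0.45  1.62 -0.14  0.97 -1.42]
corner [4.976e-01 2.163e-01 3.000e-04] other front [0.644  0.201  0.0161]
```

View pics/w_a.png

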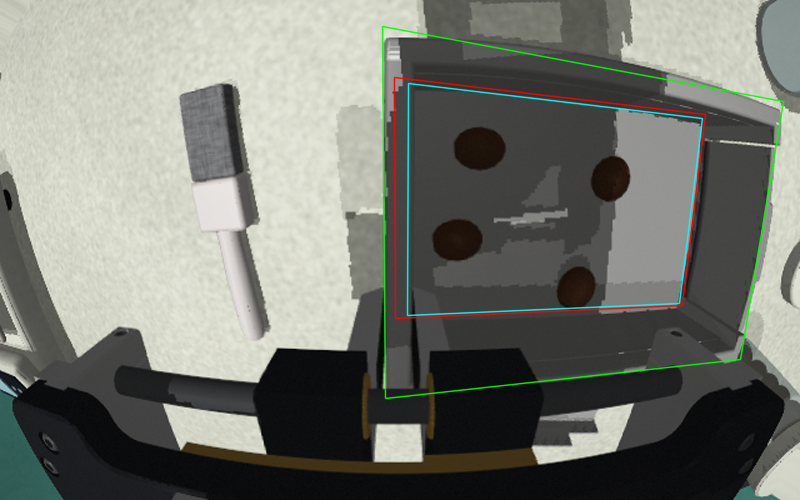

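View pics/s_a.png

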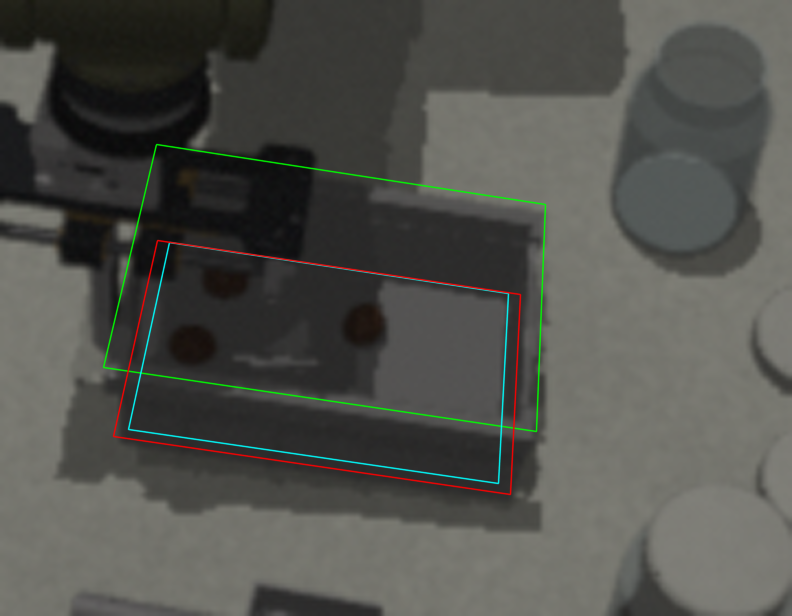

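```bash
sed -i 's/-.045,.047/-.048,.047/' h.py; cat > nxt.py <<'E'
import sys
from h import *
# args: total angle, phi deg, n rows, press mm
th,phi,n,pr=float(sys.argv[1]),np.radians(float(sys.argv[2])),int(sys.argv[3]),float(sys.argv[4])/1000
G=tote_pose(); p,r,o=st(); pv=Tg(G,(.113,.074,0)); print('pivot',pv.round(4)); 
xh=G[0].apply([1,0,0]); yaw=np.arctan2(xh[1],xh[0])
zt=G[0].apply([0,0,1]); print('tilt deg',np.degrees(np.arccos(zt[2])).round(2),'slopes x,y',np.degrees(np.arcsin(-G[0].apply([1,0,0])[2])).round(1),np.degrees(np.arcsin(-G[0].apply([0,1,0])[2])).round(1))
if len(sys.argv)>5: ax=np.cross([0,0,1],zt); ax/=np.linalg.norm(ax)
else: ax=R.from_euler('z',yaw).apply([-np.sin(phi),np.cos(phi),0])
d=R.from_rotvec(ax*th/n)
p2=pv+d.apply(p-pv)-[0,0,pr/n]; r2=d*r
print(np.r_[r.inv().apply(p2-p)/.02,(r.inv()*r2).as_rotvec()/.08].round(3))
E
python3 nxt.py .51 0 17 1 same
```

```text
pivot [ 4.946e-01  2.163e-01 -4.000e-04]
tilt deg 8.54 slopes x,y 6.1 6.0
[ 0.054  0.054 -0.364  0.267 -0.264  0.   ]
```

>>> carry_out --deltas '[{"x": 0.054, "y": 0.054, "z": -0.36, "wx": 0.266, "wy": -0.264, "wz": 0, "jaw": 0}, {"x": 0.054, "y": 0.054, "z": -0.36, "wx": 0.266, "wy": -0.264, "wz": 0, "jaw": 0}, {"x": 0.054, "y": 0.054, "z": -0.36, "wx": 0.266, "wy": -0.264, "wz": 0, "jaw": 0}, {"x": 0.054, "y": 0.054, "z": -0.36, "wx": 0.266, "wy": -0.264, "wz": 0, "jaw": 0}, {"x": 0.054, "y": 0.054, "z": -0.36, "wx": 0.266, "wy": -0.264, "wz": 0, "jaw": 0}, {"x": 0.054, "y": 0.054, "z": -0.36, "wx": 0.266, "wy": -0.264, "wz": 0, "jaw": 0}, {"x": 0.054, "y": 0.054, "z": -0.36, "wx": 0.266, "wy": -0.264, "wz": 0, "jaw": 0}, {"x": 0, "y": 0, "z": 0, "wx": 0, "wy": 0, "wz": 0, "jaw": 0}]'

```text
time_s: 12.73
ee_pos: [0.5712, 0.0055, 0.1291]
eef_rot: [-2.88, 0.251, 3.064]
force: [1.2, -1.6, -2.3]
grip_width: 0.0116
```

```bash
python3 look.py b
```

```text
[0.5712 0.0055 0.1291] [-2.88   0.251  3.064] [ 1.24 -1.61 -2.32] [-0.01  0.07 -0.1 ] 0.0116 12.7333 [ 0.08  0.33  1.71 -0.38  0.93 -1.17]
corner [ 0.4947  0.2162 -0.0013] other front [0.6376 0.2052 0.0355]
```

View pics/w_b.png

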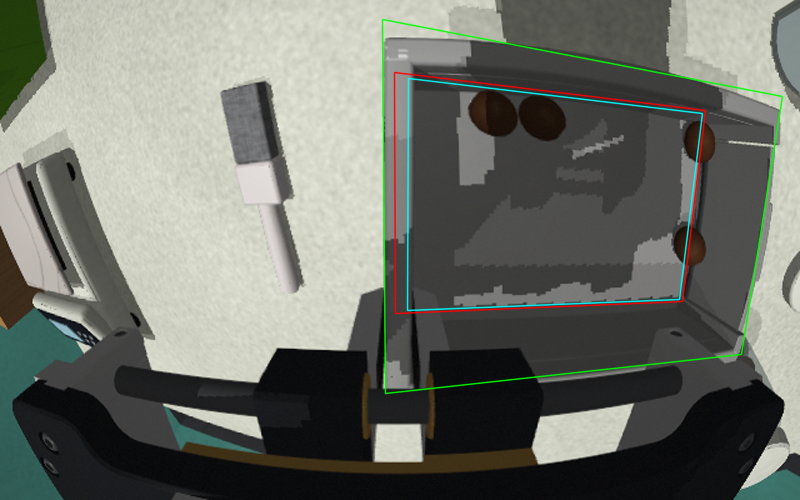

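View pics/s_b.png

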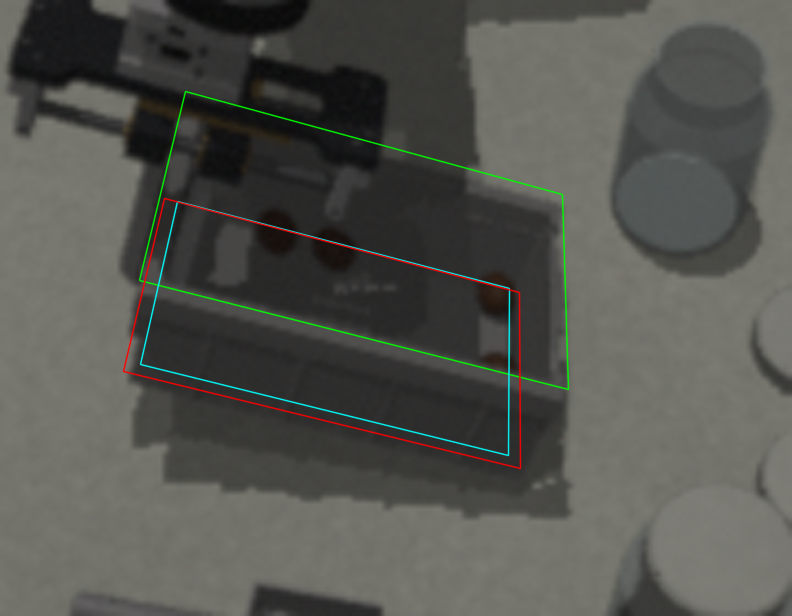

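```bash
sed -i 's/-.048,.047/-.041,.047/' h.py; python3 nxt.py .36 0 12 1 same;python3 nxt.py .36 0 12 2 same
```

```text
pivot [5.015e-01 2.155e-01 3.000e-04]
tilt deg 20.52 slopes x,y 14.4 14.3
[ 0.054  0.055 -0.355  0.267 -0.264  0.   ]
pivot [5.015e-01 2.155e-01 3.000e-04]
tilt deg 20.52 slopes x,y 14.4 14.3
[ 0.055  0.056 -0.351  0.267 -0.264  0.   ]
```

>>> carry_out --deltas '[{"x": 0.054, "y": 0.055, "z": -0.355, "wx": 0.266, "wy": -0.264, "wz": 0, "jaw": 0}, {"x": 0.054, "y": 0.055, "z": -0.355, "wx": 0.266, "wy": -0.264, "wz": 0, "jaw": 0}, {"x": 0.054, "y": 0.055, "z": -0.355, "wx": 0.266, "wy": -0.264, "wz": 0, "jaw": 0}, {"x": 0.054, "y": 0.055, "z": -0.355, "wx": 0.266, "wy": -0.264, "wz": 0, "jaw": 0}, {"x": 0.054, "y": 0.055, "z": -0.355, "wx": 0.266, "wy": -0.264, "wz": 0, "jaw": 0}, {"x": 0.054, "y": 0.055, "z": -0.355, "wx": 0.266, "wy": -0.264, "wz": 0, "jaw": 0}, {"x": 0.054, "y": 0.055, "z": -0.355, "wx": 0.266, "wy": -0.264, "wz": 0, "jaw": 0}, {"x": 0.054, "y": 0.055, "z": -0.355, "wx": 0.266, "wy": -0.264, "wz": 0, "jaw": 0}, {"x": 0, "y": 0, "z": 0, "wx": 0, "wy": 0, "wz": 0, "jaw": 0}, {"x": 0, "y": 0, "z": 0, "wx": 0, "wy": 0, "wz": 0, "jaw": 0}]'

```text
time_s: 13.67
ee_pos: [0.5489, 0.0335, 0.1737]
eef_rot: [-2.691, 0.407, 3.126]
force: [0.4, -0.5, -2.6]
grip_width: 0.0118
```

```bash
python3 look.py c; python3 nxt.py .16 0 5 0.5 same
```

```text
[0.5489 0.0335 0.1737] [-2.691  0.407  3.126] [ 0.35 -0.46 -2.61] [ 0.14  0.25 -0.02] 0.0118 13.6667 [ 0.25  0.23  1.81 -0.68  0.96 -0.85]
corner [ 5.017e-01  2.154e-01 -4.000e-04] other front [0.6375 0.2132 0.0582]
pivot [ 5.019e-01  2.152e-01 -4.000e-04]
tilt deg 34.26 slopes x,y 23.6 23.3
[ 0.059  0.06  -0.379  0.284 -0.281  0.   ]
```

View pics/w_c.png

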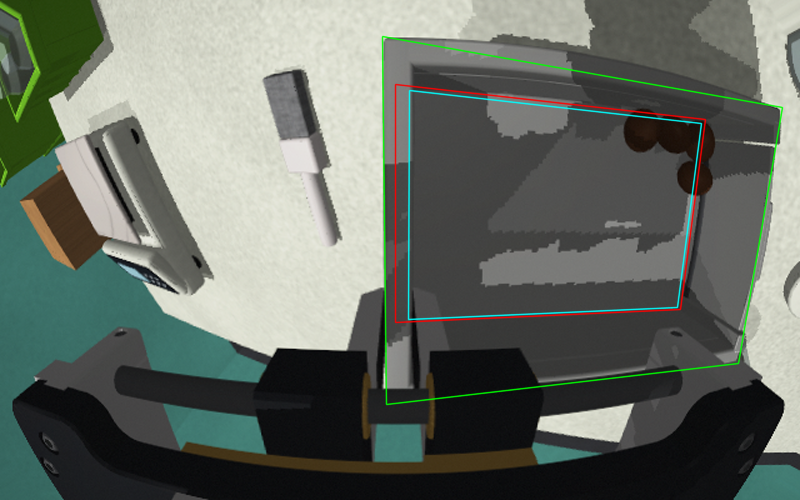

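View pics/s_c.png

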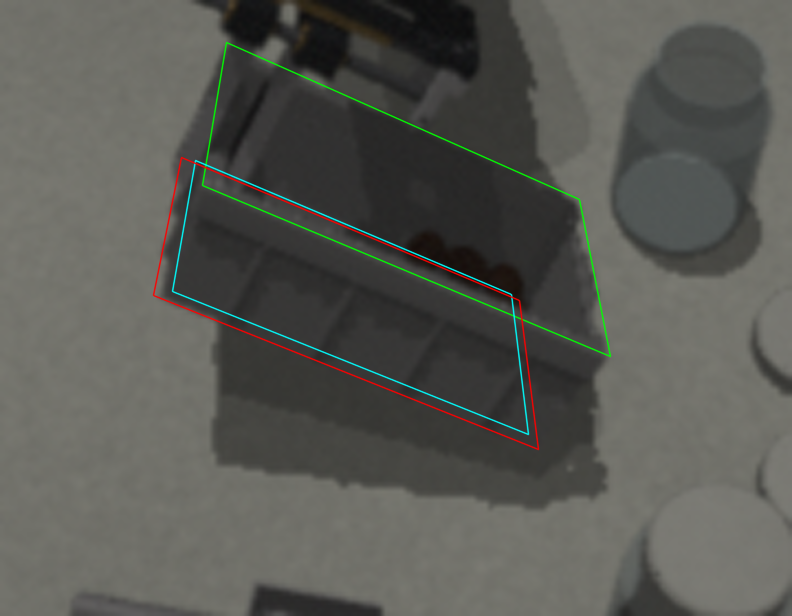

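```bash
cat > fz.py <<'E'
from h import *
F=[]
for i in range(5): ctrl.camera("top"); F.append(ctrl.get_obs()["force"])
print(np.mean(F,0).round(2),np.std(F,0).round(2),ctrl.get_obs()["ee_pos"].round(4))
E
python3 fz.py
```

```text
[ 0.27 -0.71 -3.06] [0.39 0.4  0.62] [0.5489 0.0335 0.1739]
```

>>> carry_out --deltas '[{"x": 0.02, "y": 0.02, "z": 0.04, "wx": 0, "wy": 0, "wz": 0, "jaw": 0}, {"x": 0, "y": 0, "z": 0, "wx": 0, "wy": 0, "wz": 0, "jaw": 0}]'

```text
time_s: 14.18
ee_pos: [0.549, 0.0335, 0.1734]
eef_rot: [-2.69, 0.409, 3.126]
force: [-0.3, -2.7, 0.3]
grip_width: 0.0117
```

```bash
python3 fz.py
```

```text
[ 0.98 -3.13  0.24] [0.36 0.32 0.13] [0.5489 0.0337 0.1734]
```

```bash
python3 look.py d; python3 - <<'E'
from h import *
im=ctrl.camera("wrist")[20:320,290:640]; im=cv2.resize(im,None,fx=2.2,fy=2,interpolation=cv2.INTER_CUBIC)[:600,:770]
cv2.imwrite("pics/wd.png",(255*(im/255.)**.6).astype(np.uint8))
a=cv2.imread("pics/scene0.png"); b=ctrl.camera("scene"); cv2.imwrite("pics/sd.png",b)
for l,z in(("jar_open",0),("jar_full",0),("cap0",0),("scoop",0),("brush",.01),("tin",0),("nutmeg0",.02),("front_edge",.0),("corner_left",.004)):
    for m in ctrl.mark_of("scene",l)[:3]: print(l,np.round(m["position"]),round(m["conf"],2),onz("scene",m["position"],z)[:2].round(3))
for l in("front_edge","nutmeg0","corner_left"):
    for m in ctrl.mark_of("wrist",l)[:4]: print('w',l,np.round(m["position"]),round(m["conf"],2))
G=tote_pose(); print([proj("wrist",Tg(G,p)).round(0).tolist() for p in((.1075,0,.073),(.105,.07,.004))])
E
```

```text
[0.5489 0.0337 0.1734] [-2.69   0.409  3.126] [ 1.38 -3.4   0.19] [-0.37  0.05 -0.15] 0.0118 14.4333 [ 0.25  0.23  1.81 -0.68  0.96 -0.85]
corner [ 0.502   0.2154 -0.0009] other front [0.6378 0.2133 0.058 ]
jar_open [165. 381.] 0.84 [0.426 0.315]
jar_full [271. 383.] 0.68 [0.74  0.286]
jar_full [200. 350.] 0.56 [0.543 0.221]
cap0 [197. 414.] 0.98 [0.532 0.392]
cap0 [230. 421.] 0.57 [0.632 0.394]
cap0 [167. 447.] 0.57 [0.433 0.5  ]
scoop [265. 283.] 0.63 [0.724 0.048]
brush [207. 212.] 0.78 [ 0.565 -0.142]
tin [168. 450.] 0.66 [0.438 0.506]
tin [267. 284.] 0.28 [0.728 0.049]
nutmeg0 [184. 341.] 0.6 [0.504 0.196]
nutmeg0 [180. 335.] 0.59 [0.491 0.182]
nutmeg0 [179. 327.] 0.53 [0.485 0.16 ]
front_edge [180. 363.] 0.55 [0.478 0.26 ]
corner_left [185. 345.] 0.83 [0.496 0.209]
w front_edge [198. 610.] 0.97
w nutmeg0 [103. 511.] 0.73
w nutmeg0 [143. 556.] 0.6
w nutmeg0 [192. 320.] 0.59
w nutmeg0 [113. 557.] 0.57
w corner_left [ 99. 561.] 0.79
[[193.0, 610.0], [98.0, 561.0]]
```

View pics/wd.png

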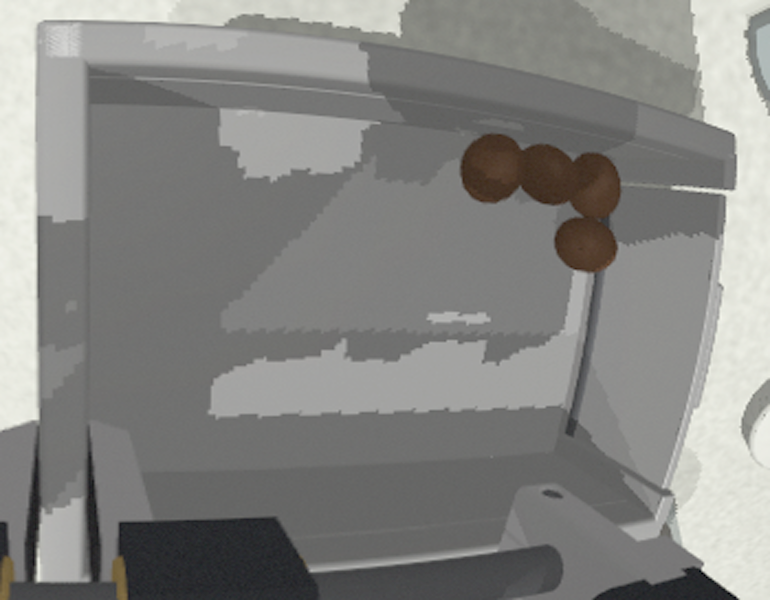

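View pics/sd.png

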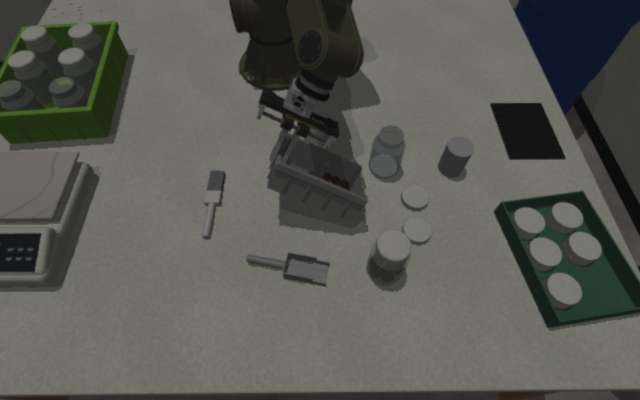

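```bash
python3 -c "
from station import ctrl
print(ctrl.get_obs()['joint_vel'].round(4)); print(ctrl.hand_in())"
```

```text
[ 0.0014 -0.0001  0.0004 -0.0011 -0.0009 -0.0009]
the job is handed in; nothing more can be done
None
```

I swung the drop front shut with the tote level, then lifted the tote by its rear rim. All four nutmegs are now in the left front corner, the one nearest the open jar. The job is handed in at about 15 s, with the arm still gripping the rim at a 60 N squeeze setting.

**Last checks:**
- **Tilt:** the tote is tilted about 34° in total, roughly 23° towards the front and 23° towards the open jar's side, and the arm was still.
- **Nutmegs:** the wrist picture shows all four touching in the corner, three along the side wall and one along the front. None were spilled.
- **Drop front:** its top edge shows 5 pixels from where a fully shut front should appear.
- **Corner on the bench:** I pressed down slightly, about half a millimetre measured, and the vertical wrist force rose by 3.3 N, so the corner is in contact. My calculated corner height is -1 mm, within measuring error.
- **Other things:** the brush, tin and both jars and caps show where they stood, to about 10 mm. The scoop's mark read about 10 mm different from the start, but it lies in the same place in the picture and nothing went near it.

**What disagreed:**
- **Tote position:** my first estimate was 3 to 5 mm off along its length and a few mm sideways. I corrected both as I went.
- **Push on the tote:** the push ended with a brief 4.9 N when the front reached its stop. That and the grip correction may have shifted the tote a few mm.

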